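Sift ball knobs from rod offcuts and clear the sorting tray

ROBOT

A 7-joint arm with a two-finger parallel gripper is mounted at the origin on the work surface. World frame = base frame: x ahead of the robot, y to its left, z up, the work surface at z = 0. Lengths are in m, angles in rad, forces in N, time in s.
With the tool pointing down it reaches from about 0.425 to 0.925 m from the base axis. Payload 6.8 kg.
Tool frame: the origin (TCP) lies on the centre line of the jaws, within the pads' length; the fingertips stand 19 mm ahead of it and the grasp point (between the pads) is the TCP (r.tip_extent is the y of the fingertips in the tool frame, in m); y points along the fingers, z is the direction in which the jaws open and shut, and the axes are right-handed (so a half turn about y gives the same grasp; the last joint's range is limited). The gripper opens to 85 mm and grips with 20 to 120 N. Pads are 22 mm wide; open, the fingers measure 114 mm over their backs; the gripper's body (76 mm by 85 mm) begins 54 mm behind the grasp point. The pads swing forward as they close: fully open they stand 13 mm farther back than shut.
Start: joints at [-1.4, 0.477, 0.022, 1.555, -0.011, 1.109, -0.083], TCP at [0.186, 0.649, 0.212] pointing down, gripper open.
Joint ranges: [-2.96, 2.96], [-0.34, 2.1], [-1.41, 1.46], [0.24, 2.44], [-1.37, 4.51], [0.17, 1.92], [-2.96, 2.96]. Speed limits (rad/s): [2.39, 2.39, 3.14, 3.14, 3.14, 3.14, 3.14].

INTERFACE

Orientations are given as a rotation vector (axis times angle).
In Python, from bench import r gives the robot as it stands. The module is installed in compiled form; this text tells all that it offers.
- The arm moves only by the tool jog_arm, never from a script. Its argument "motion" is a list of rows, each a list of 3 entries, a list of its own where there are three numbers: the opening, from 0 (shut) to 1 (fully open), then the shift along the tool's x, y, z in m, then the turn, a rotation vector about the tool's x, y, z in degrees. A call has 1 to 10 rows; each row shifts and turns the commanded pose from where the row before left it, along the tool's axes as they then stand; what a row does not reach is not made up. A row lasts 1/12 s, in which the tool goes at most 41.7 mm and 7.16 degrees, less where a joint would pass 70% of its speed; a pose out of reach is approached as far as the arm can. A call with a gripper value outside its range is refused whole. The fingers move at their own pace and stop on an object; "force" is the grip in N (left out, the last holds). Time passes only in rows, so rows that do not move let the fingers close. It gives the time, the measured TCP pose, the force and the opening at its end, in the units of the state.
- r.get_obs(): the state, without advancing time (a new reading comes with each control period).
- r.grab_frame(name): name is "scene" or "top"; returns a dict with "image" (400x640x3 uint8, red, green, blue), "range_z" (400x640 float32, m along the optical axis (not along the pixel's ray), 0 where there is no reading), "fx", "fy", "cx", "cy" (pixels), "k1" (the pictures are not rectified: a ray, as slopes to the right and down, at radius r is drawn at 1 + k1 r^2 times it, then the intrinsics apply), "xyz" and "orientation" of the camera in the world. Camera axes: x right, y down, z forward; pixel columns grow to the right and rows downward; lengths in m; the calibration is good to about 2 mm. A picture is of the moment at which its call begins.
- r.hand_in(): hands the job in, once; it reports no verdict.
The state is a dict: "clock": time; "joints": joint angles; "qvel": joint speeds; "tau": joint torques, N m; "tcp_pos": TCP position; "orientation": TCP orientation; "contact_force": force on the tool from outside, world axes, zero at the start; "moment": the same for the moment, N m; "grip_width": finger opening in m.
Only numpy, scipy, OpenCV 4.12 (cv2) and the standard library are available. Lean on these libraries where they do the work, as an engineer would, in place of code of your own. Each camera call takes 0.05 s, during which the arm holds its last target.

TASK

With the wire scoop, lift both black ball knobs together out of the sorting tray, letting the little steel offcuts drop back through the wires, tip the knobs into the empty grey bin beside the tray, and stand the scoop back on the rubber mat. Then use the scraper block to push all the offcuts left on the tray under the bar into the well at its end, and stand the scraper back on the mat too. Do not touch knobs or offcuts with the gripper, and leave everything else on the bench where it is.

Things in the scene. Friction and masses are not known exactly. Their poses are not given: they have to be found in the camera images.
- tray: fixed aluminium sorting tray, 315 mm long. Origin: at bench height; x across it, y along it. Flat level deck 30 mm above the bench, 118 mm wide (x -59 to +59 mm), from y = -150 mm (open end, no wall) to a straight edge at y = +85 mm; beyond it, to y = +161 mm, the sunk well. Walls along both sides and at the well's end: 4 mm thick, tops 55 mm above the bench
- tray_well (a point): middle of the floor of the tray's well, 4 mm above the bench; the well is 76 mm long (tray y) and 118 mm wide; axes as the tray's
- tray_bar (a point): middle of the tray's round fence bar, 5 mm thick, straight across the tray over the well at tray y = +99.5 mm, its centre 47.5 mm above the bench (15 mm clear above deck level). It stops a knob rolling along the deck, with the knob's centre near tray y = +75 mm, still on the deck; offcuts and the scoop's wires pass below it
- bin: fixed open grey plastic box, empty, 150 x 150 mm outside, 60 mm high, walls 4 mm, floor 4 mm: the bin for good parts. Origin at the centre of its underside
- mat: fixed black rubber mat, 170 mm (x) by 260 mm (y), 3 mm thick: the place of the two tools. Origin at the centre of its underside
- scoop_grip (a point): wire scoop, 160 g, loose, standing level on the mat; the point is the centre of its upright wooden handle block: 18 mm thick (x), 30 mm (y), 56 mm high. Nose to its own +y, z up. The wires' underside lies 83 mm below this point. Tipped back 10 degrees it keeps knobs against its back; nose down 20 degrees or more they roll out over the tips
- scoop_tip (a point): the scoop's nose: tip of its middle wire, at the underside; from the grip point 86 mm along +y and 83 mm down. The pan is five parallel 4 mm wires along y, at x = -50, -25, 0, 25, 50 mm (21 mm gaps), 102 mm long with open rounded tips; at the back each turns up to a cross wire 50 mm up. Guard wires along the sides 43 mm up. 104 mm wide, 116 mm at the guards. Offcuts pass between wires and back uprights
- scraper_grip (a point): the scraper block, 140 g, loose, standing on the mat; the point is 50 mm above its underside, inside its wooden grip, which is 36 mm (x) x 22 mm (y) and reaches from 26 to 70 mm above the underside. Below the grip is a solid straight white plastic block 108 mm wide (x), 22 mm thick (y), 26 mm high, centred under the grip; either long face may push. z is up when it stands
- knob1_center (a point): centre of one ball knob (good part): black plastic ball, 44 mm in diameter, 60 g, with a small flat and brass insert; stands on the deck, rolls when pushed; its own axes turn with it
- knob2_center (a point): centre of the other ball knob, the same
- offcut1_center (a point): centre of a steel rod offcut: a short cylinder 12 mm in diameter and 11 mm long, 10 g, at the start standing on the tray's deck among the knobs
- offcut2_center (a point): centre of a steel rod offcut: a short cylinder 12 mm in diameter and 11 mm long, 10 g, at the start standing on the tray's deck among the knobs
- offcut3_center (a point): centre of a steel rod offcut: a short cylinder 12 mm in diameter and 11 mm long, 10 g, at the start standing on the tray's deck among the knobs
- offcut4_center (a point): centre of a steel rod offcut: a short cylinder 12 mm in diameter and 11 mm long, 10 g, at the start standing on the tray's deck among the knobs
- offcut5_center (a point): centre of a steel rod offcut: a short cylinder 12 mm in diameter and 11 mm long, 10 g, at the start standing on the tray's deck among the knobs
- tape: bystander: a roll of red tape lying flat, 64 mm across and 18 mm high; its origin is the centre of its underside
- screwdriver: bystander: a screwdriver 170 mm long with a blue handle, lying; origin under its middle
- flux: bystander: a small bottle, 36 mm across, 75 mm high, standing; origin at the centre of its underside
- screwdish: bystander: a shallow steel dish, 52 mm across, 22 mm high; origin at the centre of its underside
- eraser: bystander: a yellow rubber block 50 x 30 x 18 mm; origin at the centre of its underside
Mind the look-alikes: they are no part of the job. What is shaped like the part that bears knob1_center but turquoise is not meant. Of the things that look like the part that bears scoop_grip, the larger one is meant.

How it is judged:
By the outcome, as a careful person would: the job done as asked, in the order asked, and still so for the second after the job is handed in, with the robot touching nothing.
It also fails if it takes over 67 s, if anything falls off the work surface, if the arm or the gripper's body presses on something with over 40 N, if the wrist force passes 120 N, or if a joint passes its speed limit or range.

## Working session

There is one attempt and no reset: what is moved stays moved. The work goes in short steps, Python scripts to look and compute and a tool call to move; the robot and the scene stay as the last step left them, time stands still between calls to the robot, and variables do not carry over. Pictures are saved under pics/ and viewed, and the job is handed in when it is done.

Besides the shell and the picture viewer there is one more tool, called after "Call:" in YAML: its name, and indented under it one key for each argument. jog_arm: Moves the arm, as the interface text tells. Its arguments: {"type":"object","properties":{"motion":{"type":"array","items":{"type":"array"}},"force":{"type":"number"}},"required":["motion"]}

```bash
mkdir -p pics; python3 - <<'E'
from bench import r
import cv2,numpy as np
o=r.get_obs();print(o, r.tip_extent)
for n in ("scene","top"):
    f=r.grab_frame(n);np.savez(f"pics/{n}0.npz",**f)
    print(n,{k:f[k] for k in f if k not in("image","range_z")})
    cv2.imwrite(f"pics/{n}0.png",cv2.cvtColor(f["image"],cv2.COLOR_RGB2BGR))
E
```

```text
{'clock': 0.0, 'joints': array([-1.40008706,  0.47779415,  0.02234849,  1.55649387, -0.01151182,
        1.10929894, -0.0830482 ]), 'qvel': array([-0.00066263,  0.00121931, -0.00101395,  0.00143699, -0.00155124,
       -0.00086318,  0.00057383]), 'tau': array([ 9.62800698e-06, -5.96457160e+01,  1.60791781e+00, -2.81196392e+01,
        1.24032740e-02,  9.38346639e-03,  6.01281329e-06]), 'tcp_pos': array([0.18560921, 0.6483023 , 0.211012  ]), 'orientation': array([-1.56156355,  0.21895724, -0.21875674]), 'contact_force': array([0.23379614, 0.06432243, 0.56724957]), 'moment': array([-0.00111591, -0.02855435, -0.02643967]), 'grip_width': 0.08528284631092282} 0.019
scene {'fx': 447.1838621238135, 'fy': 447.1838621238135, 'cx': 331.17858047066096, 'cy': 198.28530453801568, 'k1': -0.027160922909460396, 'xyz': array([ 1.00623114, -0.41853158,  0.89663052]), 'orientation': array([-2.29452441, -1.08573714,  0.33908376])}
top {'fx': 432.9250033357978, 'fy': 432.9250033357978, 'cx': 324.81406233566776, 'cy': 207.6847782070052, 'k1': 0.03687376839725657, 'xyz': array([ 0.43605541, -0.0411008 ,  1.24887985]), 'orientation': array([-2.16695632,  2.17916978, -0.07430704])}
```

View pics/scene0.png

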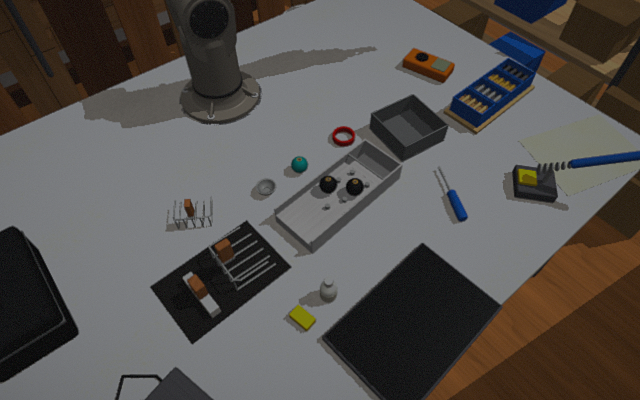

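View pics/top0.png

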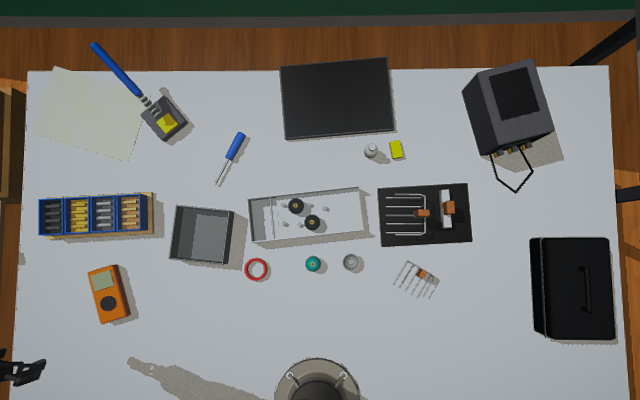

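```bash
cat > h.py <<'E'
import numpy as np,cv2
from scipy.spatial.transform import Rotation as R
def load(n): return dict(np.load(f"pics/{n}.npz"))
def ray(f,u,v):
    x=(u-f["cx"])/f["fx"];y=(v-f["cy"])/f["fy"]
    a,b=x,y
    for _ in range(20):
        s=1+f["k1"]*(a*a+b*b);a,b=x/s,y/s
    return R.from_rotvec(f["orientation"]).apply([a,b,1.0])
def atz(f,u,v,z):
    d=ray(f,u,v);c=f["xyz"];return c+d*(z-c[2])/d[2]
def tri(f,p,g,q):
    d=ray(f,*p);e=ray(g,*q);d/=np.linalg.norm(d);e/=np.linalg.norm(e)
    s=np.linalg.lstsq(np.c_[d,-e],g["xyz"]-f["xyz"],rcond=None)[0]
    P=f["xyz"]+s[0]*d;Q=g["xyz"]+s[1]*e
    return (P+Q)/2,np.linalg.norm(P-Q)
def proj(f,P):
    c=R.from_rotvec(f["orientation"]).inv().apply(np.asarray(P)-f["xyz"])
    c=np.atleast_2d(c);a=c[:,:2]/c[:,2:];s=1+f["k1"]*(a**2).sum(1,keepdims=True)
    return a*s*f["fx"]+[f["cx"],f["cy"]]
def grab(r,n,name):
    f=r.grab_frame(n);np.savez(f"pics/{name}.npz",**f);return f
def crop(f,x0,y0,x1,y1,k,name,marks=()):
    im=cv2.cvtColor(f["image"],cv2.COLOR_RGB2BGR)[y0:y1,x0:x1]
    im=cv2.resize(im,None,fx=k,fy=k,interpolation=cv2.INTER_CUBIC)
    for t in range((x0+9)//10*10,x1,10):
        cv2.line(im,(int((t-x0+.5)*k),0),(int((t-x0+.5)*k),4 if t%50 else 12),(0,0,255),1)
        if t%20==0: cv2.putText(im,str(t),(int((t-x0+.5)*k)-10,22),0,.35,(0,0,255),1)
    for t in range((y0+9)//10*10,y1,10):
        cv2.line(im,(0,int((t-y0+.5)*k)),(5,int((t-y0+.5)*k)),(0,0,255),1)
        if t%20==0: cv2.putText(im,str(t),(7,int((t-y0+.5)*k)+4),0,.35,(0,0,255),1)
    for m in marks: cv2.circle(im,(int((m[0]-x0+.5)*k),int((m[1]-y0+.5)*k)),2,(0,255,0),-1)
    cv2.imwrite(f"pics/{name}.png",im)
E
python3 - <<'E'
from h import *
t=load("top0");s=load("scene0")
crop(t,165,170,325,260,5,"t_a");crop(t,320,170,480,310,5,"t_b") 
crop(s,260,90,460,250,4,"s_a");crop(s,140,190,300,340,5,"s_b")
E
python3 - <<'E'
from h import *
t=load("top0");crop(t,320,170,480,285,5,"t_b") ;s=load("scene0")
crop(s,140,190,300,310,5,"s_b")
crop(s,260,90,460,240,4,"s_a")
E
```

```text
(no output)
```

View pics/t_a.png

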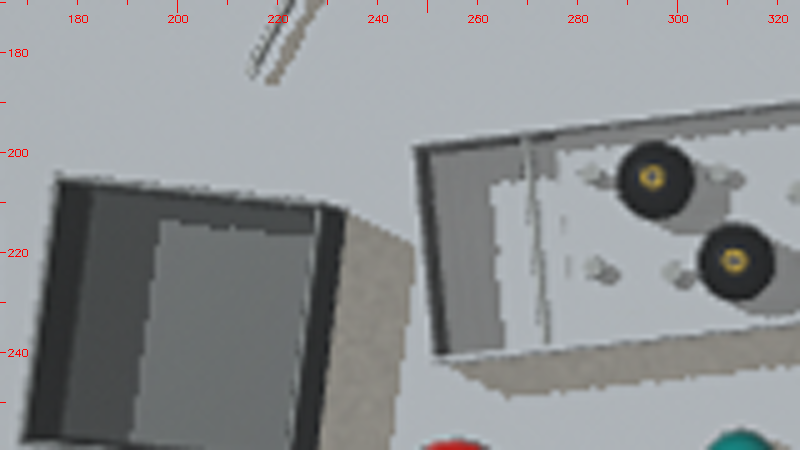

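View pics/t_b.png

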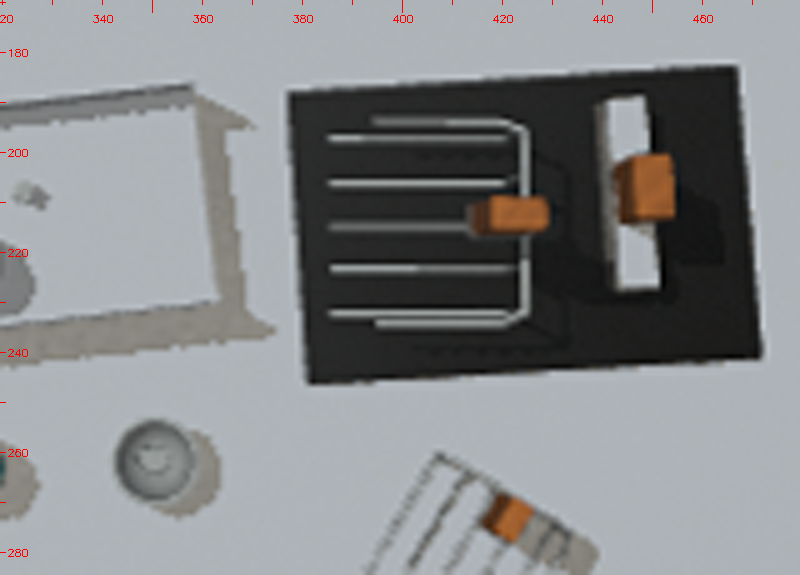

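View pics/s_a.png

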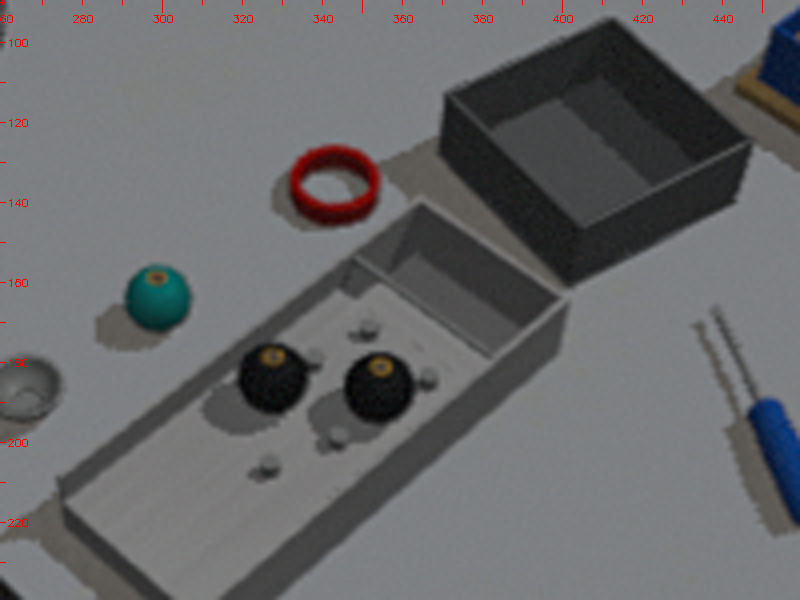

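View pics/s_b.png

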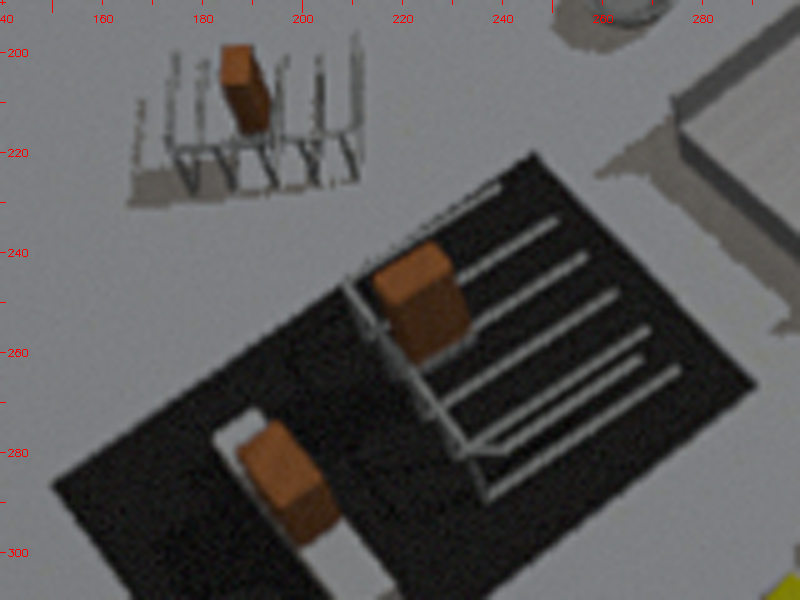

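```bash
python3 - <<'E'
from h import *
t=load("top0");s=load("scene0")
crop(t,405,182,475,234,11,"z1");crop(s,175,232,245,292,10,"z2");crop(s,175,255,245,315,10,"z2b")
crop(t,165,195,255,275,7,"z3")
crop(s,260,190,360,260,8,"z4")
E
```

```text
(no output)
```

View pics/z1.png

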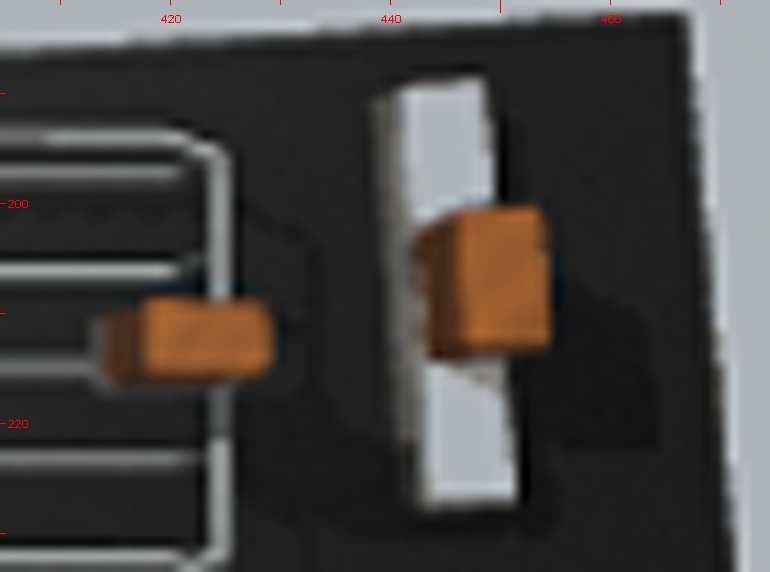

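View pics/z2.png

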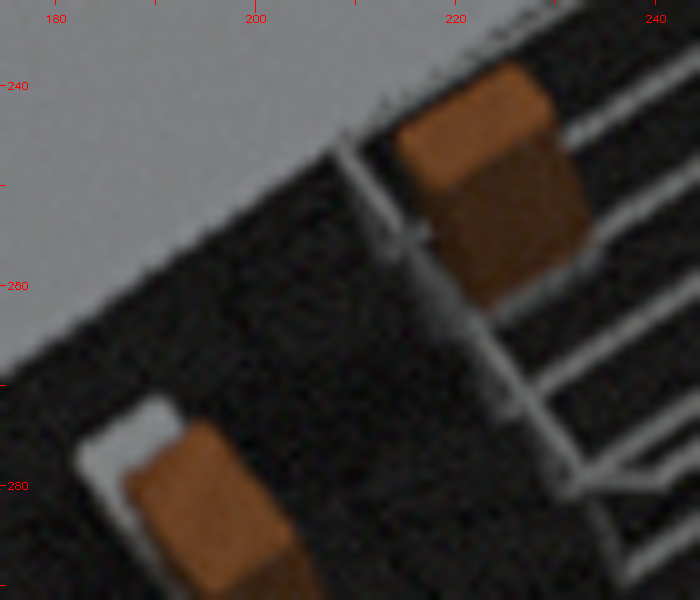

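View pics/z2b.png

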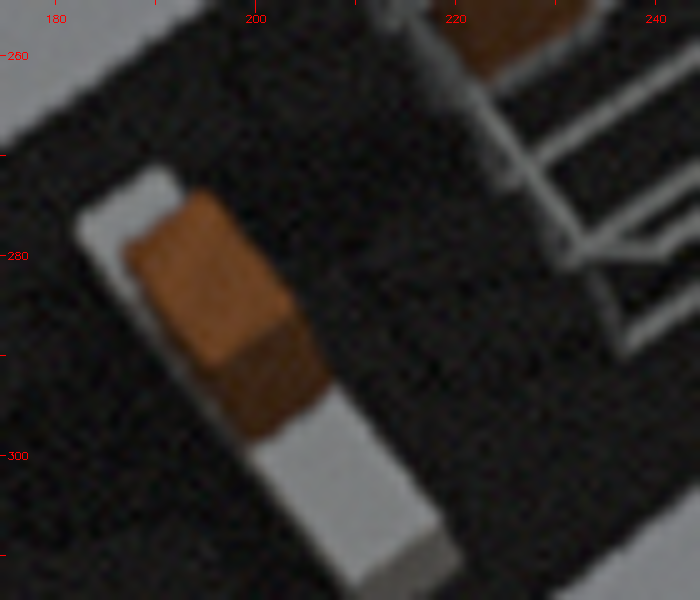

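View pics/z3.png

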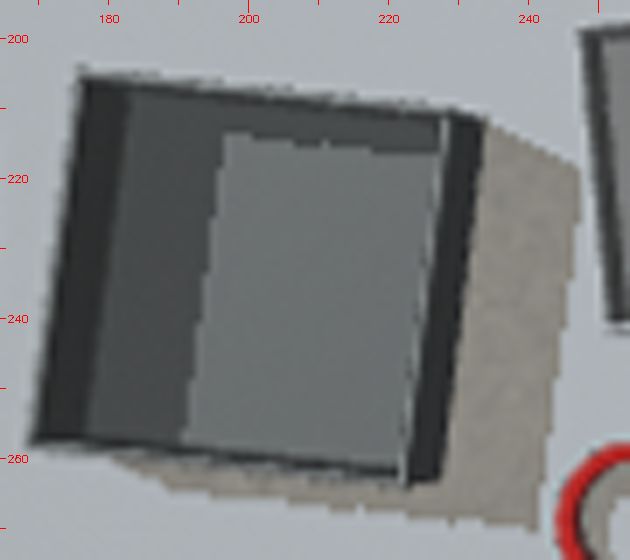

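View pics/z4.png

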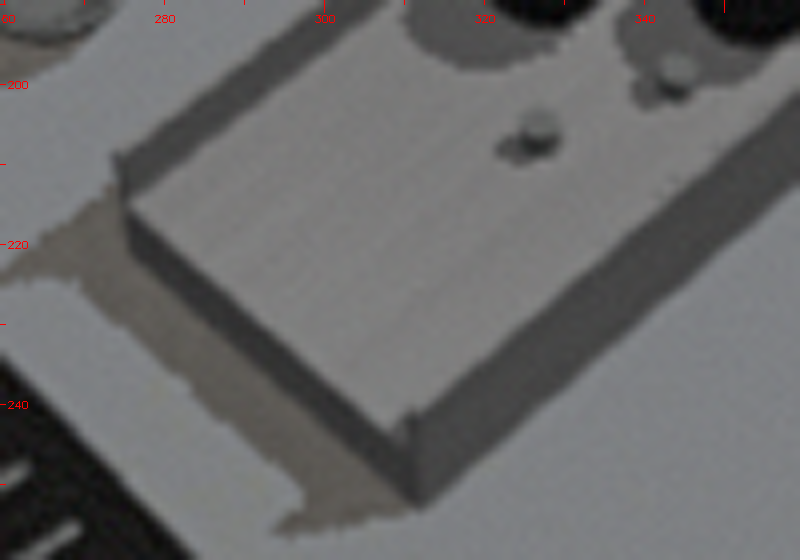

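```bash
cat > fit.py <<'E'
from h import *
from scipy.optimize import least_squares
t=load("top0");s=load("scene0")
def fit(name,obs,g,zfree=True):
    # obs list (cam, local xyz mm, px)
    def res(p,full=False):
        c,sn=np.cos(p[2]),np.sin(p[2]);o=[]
        for f,l,q in obs:
            l=np.array(l)/1000
            P=[p[0]+c*l[0]-sn*l[1],p[1]+sn*l[0]+c*l[1],p[3]+l[2]]
            o.append(proj(f,P)[0]-q)
        return np.array(o) if full else np.ravel(o)
    S=least_squares(res,g+[0.],loss="soft_l1")
    e=res(S.x,True);print(name,"x,y",S.x[:2].round(4),"yaw",np.degrees(S.x[2]).round(2),"z",S.x[3].round(4),"rms",np.sqrt((e**2).mean()).round(2));print(e.round(1).tolist())
    return S.x
fit("tray",[(t,(63,165,55),(248,198.8)),(t,(-63,165,55),(252.5,240.8)),(t,(63,-150,55),(358.5,187)),
 (s,(-63,165,55),(364.8,140.7)),(s,(63,165,55),(402,163.7)),(s,(-63,-150,55),(274.3,208.8)),(s,(63,-150,55),(311.5,240.7)),(s,(63,-150,0),(311.8,252)),(t,(-59,-150,30),(363.5,229.8))],[.45,.05,.1])
fit("mat",[(t,(85,130,3),(377.5,188.5)),(t,(85,-130,3),(467,183)),(t,(-85,-130,3),(472,241.5)),(t,(-85,130,3),(381.5,246.5)),
 (s,(85,130,3),(291,267)),(s,(-85,130,3),(247,220.5)),(s,(-85,-130,3),(150.7,286.7))],[.45,-.3,.1])
fit("bin",[(t,(75,75,60),(176,205)),(t,(-75,75,60),(169,258)),(t,(75,-75,60),(228.5,210.5)),(t,(-75,-75,60),(223,263)),(t,(75,-75,0),(233.5,211.5)),(t,(-75,-75,0),(227.5,263.5)),
 (s,(-75,-75,60),(371,113.7)),(s,(-75,75,60),(413,94.5)),(s,(75,75,60),(447.5,125.7)),(s,(75,-75,60),(405.5,147)),(s,(75,-75,0),(402,161.5))],[.45,.3,-.1])
fit("scoop grip",[(t,(50,85,-81),(385.5,197.3)),(t,(25,85,-81),(385.5,206.3)),(t,(0,85,-81),(385.5,215)),(t,(-25,85,-81),(385.5,223.3)),(t,(-50,85,-81),(385.5,232.3)),
 (t,(0,0,28),(423.3,212.2)),(s,(0,0,28),(222.5,244)),
 (s,(-50,85,-81),(251.2,234)),(s,(-25,85,-81),(256.9,241.3)),(s,(0,85,-81),(263,248.5)),(s,(25,85,-81),(269.5,255.7)),(s,(50,85,-81),(275.7,263.8))],[.45,-.3,0.])
fit("scraper grip",[(t,(0,0,20),(450.2,206.8)),(s,(0,0,20),(195.5,282)),(t,(54,11,-24),(440.8,190)),(t,(54,-11,-24),(448.8,188.7)),(t,(-54,-11,-24),(451.2,227)),(t,(-54,11,-24),(443.3,227.5)),
 (s,(-54,11,-24),(190,271)),(s,(-54,-11,-24),(182.3,277)),(s,(54,-11,-24),(210.5,313)),(s,(54,11,-24),(218.5,307))],[.45,-.4,0.1])
# small things
for n,a,b in [("knob1 brass",(294.8,205),(328,179)),("knob2 brass",(311.5,221.5),(355,182)),]:
    print(n,tri(t,a,s,b))
E
python3 fit.py
```

```text
tray x,y [0.5171 0.0237] yaw 5.81 z -0.0051 rms 1.22
[[-1.9, -0.8], [-2.3, 2.3], [-0.1, -1.1], [-0.4, -1.8], [-0.2, 1.2], [-1.0, -0.5], [-0.4, 0.8], [-0.2, 1.9], [-0.7, -0.1]]
mat x,y [ 0.5167 -0.3102] yaw 2.93 z -0.0058 rms 0.45
[[-0.6, -0.4], [-0.0, -0.1], [0.0, 0.3], [-0.7, 0.3], [0.6, 0.4], [-0.5, -0.1], [-1.0, 0.2]]
bin x,y [0.4628 0.3226] yaw -6.11 z -0.0061 rms 0.64
[[-0.6, -0.4], [-0.8, 0.8], [0.7, -0.5], [-0.4, 1.3], [0.5, 0.1], [0.3, -0.2], [-0.4, -0.1], [-0.2, -0.4], [1.1, -0.2], [-0.2, 0.6], [0.0, 1.5]]
scoop grip x,y [ 0.5161 -0.284 ] yaw -0.56 z 0.0827 rms 0.14
[[-0.2, 0.2], [-0.1, -0.2], [-0.0, -0.2], [0.0, 0.2], [0.1, -0.1], [-0.1, -0.0], [-0.1, 0.1], [-0.0, -0.0], [0.2, -0.2], [0.1, -0.0], [-0.2, 0.3], [-0.1, -0.2]]
scraper grip x,y [ 0.5328 -0.3661] yaw 2.44 z 0.0501 rms 0.37
[[0.2, 0.1], [-0.2, 0.2], [-0.0, -0.6], [-0.2, 0.3], [0.2, 0.2], [0.2, 0.1], [1.0, -0.0], [-0.2, 0.1], [-0.5, 0.2], [0.6, -0.6]]
knob1 brass (array([0.52218084, 0.0281923 , 0.09195718]), np.float64(0.06253593216386318))
knob2 brass (array([0.51663966, 0.03566061, 0.06011023]), np.float64(0.06351698695738216))
```

```bash
cat > ba.py <<'E'
from h import *
from scipy.optimize import least_squares
t=load("top0");s=load("scene0")
O={
"tray":(0,[(t,(59,161,55),(248.3,199.2)),(t,(-59,161,55),(253.5,240.5)),(t,(61,-150,55),(358.5,187.5)),
 (s,(-59,161,55),(364.8,141.5)),(s,(63,165,55),(402,163.3)),(s,(-61,-150,55),(274.3,208.8)),(s,(61,-150,55),(311.0,240.9)),(s,(63,-150,0),(311.8,252)),(s,(-63,-150,0),(276,221.5)),(t,(-59,-150,30),(363.5,229.8))],[.52,.02,.1]),
"mat":(0,[(t,(85,130,3),(377.5,188.5)),(t,(85,-130,3),(467,183)),(t,(-85,-130,3),(472,241.5)),(t,(-85,130,3),(381.5,246.5)),
 (s,(85,130,3),(291,267)),(s,(-85,130,3),(247,220.5)),(s,(-85,-130,3),(150.7,286.7))],[.52,-.3,.05]),
"bin":(0,[(t,(75,75,60),(176,205)),(t,(-75,75,60),(169,258)),(t,(75,-75,60),(228.5,210.5)),(t,(-75,-75,60),(223,263)),(t,(75,-75,0),(233.5,211.5)),(t,(-75,-75,0),(227.5,263.5)),
 (s,(-75,-75,60),(371,113.7)),(s,(-75,75,60),(413,94.5)),(s,(75,75,60),(447.5,125.7)),(s,(75,-75,60),(405.5,147)),(s,(75,-75,0),(402,161.5))],[.46,.32,-.1]),
"scoop":(.086,[(t,(50,85,-81),(385.5,197.3)),(t,(25,85,-81),(385.5,206.3)),(t,(0,85,-81),(385.5,215)),(t,(-25,85,-81),(385.5,223.3)),(t,(-50,85,-81),(385.5,232.3)),
 (t,(0,0,28),(423.3,212.2)),(s,(0,0,28),(222.5,244)),
 (s,(-50,85,-81),(251.2,234)),(s,(-25,85,-81),(256.9,241.3)),(s,(0,85,-81),(263,248.5)),(s,(25,85,-81),(269.5,255.7)),(s,(50,85,-81),(275.7,263.8))],[.52,-.28,0.]),
"scraper":(.053,[(t,(0,0,20),(450.2,206.8)),(s,(0,0,20),(195.5,282)),(t,(54,11,-24),(440.8,190)),(t,(54,-11,-24),(448.8,188.7)),(t,(-54,-11,-24),(451.2,227)),(t,(-54,11,-24),(443.3,227.5)),
 (s,(-54,11,-24),(190,271)),(s,(-54,-11,-24),(182.3,277)),(s,(54,-11,-24),(210.5,313)),(s,(54,11,-24),(218.5,307))],[.53,-.366,0.05])}
names=list(O)
def adj(f,d,w):
    g=dict(f);g["xyz"]=f["xyz"]+d;g["orientation"]=(R.from_rotvec(w)*R.from_rotvec(f["orientation"])).as_rotvec();return g
def res(p):
    T=adj(t,p[:3],p[3:6]);S=adj(s,p[6:9],p[9:12]);o=[p[:3]/.0015,p[3:6]/.002,p[6:9]/.0015,p[9:12]/.002]
    for i,n in enumerate(names):
        z,ob,_=O[n];x,y,a=p[12+3*i:15+3*i];c,sn=np.cos(a),np.sin(a)
        for f,l,q in ob:
            l=np.array(l)/1000
            o.append((proj(T if f is t else S,[x+c*l[0]-sn*l[1],y+sn*l[0]+c*l[1],z+l[2]])[0]-q)/.4)
    return np.concatenate(o)
if __name__=="__main__":
    S=least_squares(res,np.r_[np.zeros(12),sum([O[n][2] for n in names],[])],loss="soft_l1")
    p=S.x;np.save("ba.npy",p)
    print((p[:12]*1000).round(2))
    e=res(p)[12:].reshape(-1,2)*.4;k=0
    for i,n in enumerate(names):
        m=len(O[n][1]);print(n,p[12+3*i:14+3*i].round(4),np.degrees(p[14+3*i]).round(2),e[k:k+m].round(1).tolist());k+=m
E
python3 ba.py; python3 - <<'E'
from h import *
# depth plane check on the bench
for n,px in(("top0",[(330,150),(200,290),(300,330),(250,130),(440,320),(400,170)]),("scene0",[(230,180),(100,220),(420,230),(330,250),(300,110),(360,270)])):
    f=load(n)
    for u,v in px:
        z=np.median(f["range_z"][v-3:v+4,u-3:u+4]);d=ray(f,u,v);print(n,u,v,(f["xyz"]+d*z).round(4))
E
```

```text
[-0.75  0.75  9.53  1.49  1.27 -0.14  0.75 -0.75  5.15  1.89  1.61  0.38]
tray [0.5158 0.0257] 5.82 [[-0.1, -0.1], [-1.4, 0.6], [0.1, -1.1], [-0.1, -0.8], [-0.1, 1.7], [-0.1, -0.1], [-0.3, -0.1], [0.1, 1.7], [-0.4, -0.1], [-0.6, -0.4]]
mat [ 0.5151 -0.3089] 2.96 [[-0.3, -0.5], [0.1, -0.3], [0.1, 0.0], [-0.3, 0.1], [0.5, 0.1], [-0.5, -0.2], [-0.9, -0.2]]
bin [0.4606 0.3255] -6.2 [[-0.2, -0.3], [-0.4, 0.7], [0.9, -0.4], [-0.2, 1.2], [0.7, 0.2], [0.5, -0.3], [-0.2, -0.4], [0.0, -0.5], [1.2, -0.5], [-0.0, 0.2], [0.1, 1.1]]
scoop [ 0.5139 -0.2824] -0.53 [[-0.0, 0.4], [0.0, -0.0], [0.1, -0.1], [0.1, 0.2], [0.2, -0.1], [-0.2, 0.1], [0.1, 0.0], [0.0, 0.1], [0.2, -0.1], [0.2, 0.0], [-0.2, 0.3], [-0.1, -0.2]]
scraper [ 0.5307 -0.3651] 2.32 [[0.1, 0.3], [-0.0, 0.2], [0.0, -0.4], [-0.1, 0.5], [0.1, 0.2], [0.1, 0.1], [1.2, 0.1], [0.0, 0.2], [-0.5, 0.2], [0.6, -0.5]]
top0 330 150 [ 0.7081 -0.0404 -0.0012]
top0 200 290 [ 0.3054  0.3327 -0.0011]
top0 300 330 [ 0.1924  0.0475 -0.0014]
top0 250 130 [ 0.7694  0.1945 -0.0012]
top0 440 320 [ 0.2197 -0.3468 -0.0012]
top0 400 170 [ 6.471e-01 -2.434e-01 -2.000e-04]
scene0 230 180 [ 0.2959 -0.1499  0.0003]
scene0 100 220 [ 0.203  -0.4585 -0.0013]
scene0 420 230 [ 0.7091  0.1197 -0.001 ]
scene0 330 250 [ 0.6161 -0.0818  0.    ]
scene0 300 110 [ 0.1994  0.1486 -0.0003]
scene0 360 270 [ 6.977e-01 -6.220e-02 -6.000e-04]
```

```bash
python3 - <<'E'
from h import *
from bench import r
o=r.get_obs();M=R.from_rotvec(o["orientation"]).as_matrix();print(M.round(3))
for n in("top0","scene0"):
    f=load(n);hsv=cv2.cvtColor(f["image"],cv2.COLOR_RGB2HSV)
    V,U=np.mgrid[0:400,0:640]
    x=(U-f["cx"])/f["fx"];y=(V-f["cy"])/f["fy"];a,b=x,y
    for _ in range(10): s=1+f["k1"]*(a*a+b*b);a,b=x/s,y/s
    D=np.stack([a,b,np.ones_like(a)],-1)*f["range_z"][...,None]
    P=D@R.from_rotvec(f["orientation"]).as_matrix().T+f["xyz"]
    np.save(f"pics/{n}_P.npy",P)
    m=((hsv[...,0]<16)&(hsv[...,1]>120)&(hsv[...,2]>60)).astype(np.uint8)
    k,L,st,c=cv2.connectedComponentsWithStats(m)
    for i in range(1,k):
        if st[i,4]<15: continue
        Q=P[L==i]
        if not(.3<np.median(Q[:,0])<.7 and -.45<np.median(Q[:,1])<-.2):continue
        zt=np.percentile(Q[:,2],90);T=Q[Q[:,2]>zt-.006]
        print(n,c[i].round(1),st[i,4],"ztop",zt.round(4),"top centre",((np.percentile(T,3,0)+np.percentile(T,97,0))/2).round(4), "ext",np.ptp(T,axis=0).round(3),len(T))
    # dark knobs, tray walls
    g=(P[...,2]>.045)&(P[...,2]<.09)&(abs(P[...,0]-.5)<.15)&(abs(P[...,1]-.03)<.2)&(f["range_z"]>0)
    m=((hsv[...,2]<60)&g).astype(np.uint8)
    k,L,st,c=cv2.connectedComponentsWithStats(m)
    for i in range(1,k):
        if st[i,4]>30: Q=P[L==i];print(n,"dark",c[i].round(1),st[i],Q.mean(0).round(4),Q[:,2].max().round(4))
E
```

```text
[[ 0.961 -0.     0.275]
 [-0.275 -0.002  0.961]
 [ 0.    -1.    -0.002]]
top0 [449.  207.1] 141 ztop 0.0741 top centre [ 0.5326 -0.3655  0.0723] ext [0.033 0.022 0.009] 96
top0 [422.2 212.5] 105 ztop 0.1153 top centre [ 0.5165 -0.2838  0.1131] ext [0.016 0.032 0.009] 76
top0 [421.1 273.1] 54 ztop 0.0857 top centre [ 0.3561 -0.284   0.083 ] ext [0.018 0.018 0.008] 32
top0 dark [296.  205.9] [289 199  15  15 140] [0.5386 0.0538 0.0658] 0.0748
top0 dark [312.1 222.2] [305 215  15  15 142] [0.4936 0.0097 0.0655] 0.0737
scene0 [188.  204.3] 55 ztop 0.0851 top centre [ 0.3564 -0.2846  0.0838] ext [0.021 0.017 0.006] 41
scene0 [222.1 244.3] 118 ztop 0.1151 top centre [ 0.5178 -0.2853  0.1133] ext [0.018 0.029 0.007] 110
scene0 [195.9 283.1] 177 ztop 0.0749 top centre [ 0.535  -0.3671  0.0731] ext [0.035 0.021 0.009] 158
scene0 dark [384.9 155.5] [372 146  27  19  50] [0.5124 0.1841 0.0482] 0.0527
scene0 dark [327.8 184.5] [320 176  17  18 219] [0.503  0.0038 0.0631] 0.0756
scene0 dark [354.3 187. ] [346 178  18  18 222] [0.5482 0.0477 0.0631] 0.0743
```

```bash
python3 - <<'E'
from ba import *
def fit1(n,cams,off):
    z,ob,g=O[n]
    def rs(p):
        c,sn=np.cos(p[2]),np.sin(p[2]);o=[]
        for f,l,q in ob:
            if not any(f is k for k in cams): continue
            l=np.array(l)/1000
            o.append(proj(f,[p[0]+c*l[0]-sn*l[1],p[1]+sn*l[0]+c*l[1],z+l[2]])[0]-np.array(q)+off)
        return np.ravel(o)
    S=least_squares(rs,g,loss="soft_l1");return S.x[:2].round(4),np.degrees(S.x[2]).round(2),np.sqrt((S.fun**2).mean()).round(2)
for n in names:
  for off in (0,.5):
    print(n,off,"top",fit1(n,[t],off),"scene",fit1(n,[s],off))
P=np.load("pics/top0_P.npy")
m=(P[...,2]>.048)&(P[...,2]<.060)&(abs(P[...,0]-.517)<.12)&(P[...,1]<.2)&(P[...,1]>-.15)
Q=P[m]
for sgn in(1,-1):
    q=Q[(sgn*(Q[:,0]-.517+.1*(Q[:,1]-.02))>.045)]
    w=np.polyfit(q[:,1],q[:,0],1);w=np.polyfit(*[q[abs(q[:,0]-np.polyval(w,q[:,1]))<.004][:,i] for i in(1,0)],1)
    print("wall",sgn,len(q),w, np.degrees(np.arctan(w[0])),"x at y=.02",np.polyval(w,.02), q[:,1].min(),q[:,1].max())
E
```

```text
tray 0 top (array([0.5167, 0.0214]), np.float64(5.55), np.float64(0.81)) scene (array([0.5192, 0.023 ]), np.float64(6.15), np.float64(0.81))
tray 0.5 top (array([0.5181, 0.0227]), np.float64(5.56), np.float64(0.8)) scene (array([0.5174, 0.023 ]), np.float64(6.16), np.float64(0.78))
mat 0 top (array([ 0.5164, -0.3098]), np.float64(3.04), np.float64(0.47)) scene (array([ 0.5199, -0.3102]), np.float64(2.91), np.float64(0.74))
mat 0.5 top (array([ 0.5179, -0.3084]), np.float64(3.04), np.float64(0.47)) scene (array([ 0.5181, -0.3104]), np.float64(2.93), np.float64(0.71))
bin 0 top (array([0.4629, 0.3207]), np.float64(-5.97), np.float64(0.72)) scene (array([0.4659, 0.3183]), np.float64(-6.31), np.float64(0.76))
bin 0.5 top (array([0.4643, 0.3222]), np.float64(-5.96), np.float64(0.72)) scene (array([0.4637, 0.3186]), np.float64(-6.28), np.float64(0.73))
scoop 0 top (array([ 0.5156, -0.2836]), np.float64(-0.73), np.float64(0.12)) scene (array([ 0.5182, -0.2846]), np.float64(-0.37), np.float64(0.15))
scoop 0.5 top (array([ 0.517 , -0.2822]), np.float64(-0.77), np.float64(0.12)) scene (array([ 0.5165, -0.2848]), np.float64(-0.31), np.float64(0.14))
scraper 0 top (array([ 0.5328, -0.3651]), np.float64(2.19), np.float64(0.26)) scene (array([ 0.5343, -0.3664]), np.float64(2.64), np.float64(0.44))
scraper 0.5 top (array([ 0.5342, -0.3638]), np.float64(2.19), np.float64(0.26)) scene (array([ 0.5326, -0.3667]), np.float64(2.64), np.float64(0.44))
wall 1 212 [-0.11016136  0.58301354] -6.286432763702161 x at y=.02 0.5808103174368668 -0.11755366750146695 0.1944366602271921
wall -1 182 [-0.10470401  0.46071377] -5.977318579030842 x at y=.02 0.4586196904593553 -0.1300736481294574 0.18204003428075657
```

```bash
cat > plan.py <<'E'
from h import *
import json
from bench import r
B=np.array([[0,0,1],[-1,0,0],[0,-1,0.]])
def ori(yaw,pitch=0): return R.from_euler("z",yaw,degrees=True)*R.from_euler("x",pitch,degrees=True)*R.from_matrix(B)
def tray(tx,ty,z,c=(.5185,.023),yaw=6.0):
    a=np.radians(yaw);return np.array([c[0]+tx*np.cos(a)-ty*np.sin(a),c[1]+tx*np.sin(a)+ty*np.cos(a),z])
def plan(wps,grip,vmax=30.,wmax=6.5,n=None,start=None):
    """wps: (pos,yaw,pitch[,nrows]); prints rows; chained calls of 10"""
    o=r.get_obs();p=np.array(o["tcp_pos"]);q=R.from_rotvec(o["orientation"])
    if start is not None: p,q=start
    rows=[]
    for w in wps:
        P=np.array(w[0]);Q=ori(w[1],w[2])
        d=np.linalg.norm(P-p)*1000;a=np.degrees((q.inv()*Q).magnitude())
        k=w[3] if len(w)>3 else max(1,int(np.ceil(max(d/vmax,a/wmax))))
        p0,q0=p.copy(),q;rv=(q0.inv()*Q).as_rotvec()
        for i in range(1,k+1):
            tp=p0+(P-p0)*i/k;tq=q0*R.from_rotvec(rv*i/k)
            ds=np.round(q.inv().apply(tp-p),4);dr=np.round(np.degrees((q.inv()*tq).as_rotvec()),1)
            rows.append([grip,ds.tolist(),dr.tolist()])
            p=p+q.apply(ds);q=q*R.from_rotvec(np.radians(dr))
    print(len(rows),"rows; end",p.round(4),q.as_rotvec().round(4))
    for i in range(0,len(rows),10): print(json.dumps(rows[i:i+10]))
def st():
    o=r.get_obs();q=R.from_rotvec(o["orientation"]);E=(q*R.from_matrix(B).inv()).as_euler("ZXY",degrees=True)
    print("t",round(o["clock"],2),"tcp",o["tcp_pos"].round(4),"yaw,pitch,roll",E.round(2),"F",o["contact_force"].round(1),"w",round(o["grip_width"],4),"q",o["joints"].round(2))
E
python3 - <<'E'
from plan import *
st()
plan([((.5,.25,.23),-45+70-4,0),((.517,-.2835,.23),-.55,0)],1,vmax=32)
E
```

```text
t 0.1 tcp [0.1856 0.6484 0.2111] yaw,pitch,roll [74.02 -0.    0.1 ] F [ 0.1  0.4 -0.2] w 0.0853 q [-1.4   0.48  0.02  1.56 -0.01  1.11 -0.08]
33 rows; end [ 0.517  -0.2835  0.23  ] [-1.2039  1.2169 -1.2161]
[[1, [0.0257, -0.0011, -0.0185], [0.0, 3.3, 0.0]], [1, [0.0268, -0.0012, -0.017], [0.0, 3.3, 0.0]], [1, [0.0277, -0.0011, -0.0155], [0.0, 3.3, 0.0]], [1, [0.0286, -0.0012, -0.0138], [0.0, 3.4, 0.0]], [1, [0.0293, -0.0011, -0.0121], [0.0, 3.3, 0.0]], [1, [0.03, -0.0012, -0.0104], [0.0, 3.3, 0.0]], [1, [0.0305, -0.0011, -0.0087], [0.0, 3.3, 0.0]], [1, [0.0309, -0.0012, -0.0069], [0.0, 3.3, 0.0]], [1, [0.0313, -0.0011, -0.0051], [0.0, 3.3, 0.0]], [1, [0.0316, -0.0012, -0.0033], [0.0, 3.3, 0.0]]]
[[1, [0.0317, -0.0011, -0.0014], [0.0, 3.4, 0.0]], [1, [0.0317, -0.0012, 0.0004], [0.0, 3.3, 0.1]], [1, [0.0316, -0.0012, 0.0022], [0.1, 3.3, -0.0]], [1, [0.0315, -0.0012, 0.0041], [-0.0, 3.3, -0.0]], [1, [0.0312, -0.0012, 0.0058], [-0.0, 3.3, -0.0]], [1, [0.0307, -0.0012, 0.0077], [-0.0, 3.3, -0.0]], [1, [0.0297, -0.0, -0.0103], [-0.0, 1.3, -0.0]], [1, [0.0298, -0.0, -0.0097], [-0.0, 1.2, -0.0]], [1, [0.0301, -0.0001, -0.009], [-0.0, 1.3, -0.0]], [1, [0.0303, 0.0, -0.0083], [-0.0, 1.3, -0.0]]]
[[1, [0.0304, -0.0, -0.0077], [-0.0, 1.2, -0.0]], [1, [0.0306, -0.0, -0.007], [-0.0, 1.3, -0.0]], [1, [0.0308, -0.0, -0.0063], [-0.0, 1.3, -0.0]], [1, [0.0309, -0.0001, -0.0056], [-0.0, 1.3, -0.0]], [1, [0.031, 0.0, -0.0049], [-0.0, 1.2, -0.0]], [1, [0.0311, -0.0, -0.0043], [-0.0, 1.3, -0.0]], [1, [0.0312, -0.0, -0.0036], [-0.0, 1.3, -0.0]], [1, [0.0313, -0.0001, -0.0028], [-0.0, 1.2, -0.0]], [1, [0.0313, 0.0, -0.0022], [-0.0, 1.3, -0.0]], [1, [0.0314, 0.0, -0.0015], [-0.0, 1.3, -0.0]]]
[[1, [0.0314, -0.0, -0.0007], [-0.0, 1.2, -0.0]], [1, [0.0314, -0.0, -0.0001], [-0.0, 1.3, -0.0]], [1, [0.0314, -0.0001, 0.0006], [-0.0, 1.3, -0.0]]]
```

Call:
jog_arm:
  motion:
    - [1, [0.026, -0.001, -0.018], [0, 3.3, 0]]
    - [1, [0.027, -0.001, -0.017], [0, 3.3, 0]]
    - [1, [0.028, -0.001, -0.015], [0, 3.3, 0]]
    - [1, [0.029, -0.001, -0.014], [0, 3.3, 0]]
    - [1, [0.029, -0.001, -0.012], [0, 3.3, 0]]
    - [1, [0.03, -0.001, -0.01], [0, 3.3, 0]]
    - [1, [0.03, -0.001, -0.009], [0, 3.3, 0]]
    - [1, [0.031, -0.001, -0.007], [0, 3.3, 0]]
    - [1, [0.031, -0.001, -0.005], [0, 3.3, 0]]
    - [1, [0.032, -0.001, -0.003], [0, 3.3, 0]]

```text
clock: 0.93
tcp_pos: [0.3841, 0.3996, 0.2218]
orientation: [-1.466, 0.67, -0.669]
contact_force: [-0.4, 0.3, 0.3]
grip_width: 0.0854
```

Call:
jog_arm:
  motion:
    - [1, [0.032, -0.001, -0.001], [0, 3.3, 0]]
    - [1, [0.032, -0.001, 0], [0, 3.3, 0]]
    - [1, [0.032, -0.001, 0.002], [0, 3.3, 0]]
    - [1, [0.032, -0.001, 0.004], [0, 3.3, 0]]
    - [1, [0.031, -0.001, 0.006], [0, 3.3, 0]]
    - [1, [0.031, -0.001, 0.008], [0, 3.3, 0]]
    - [1, [0.03, 0, -0.01], [0, 1.3, 0]]
    - [1, [0.03, 0, -0.01], [0, 1.3, 0]]
    - [1, [0.03, 0, -0.009], [0, 1.3, 0]]
    - [1, [0.03, 0, -0.008], [0, 1.3, 0]]

```text
clock: 1.77
tcp_pos: [0.5074, 0.1237, 0.2276]
orientation: [-1.329, 1.002, -1.001]
contact_force: [1.1, -0.3, 0.3]
grip_width: 0.0853
```

Call:
jog_arm:
  motion:
    - [1, [0.03, 0, -0.008], [0, 1.3, 0]]
    - [1, [0.031, 0, -0.007], [0, 1.3, 0]]
    - [1, [0.031, 0, -0.006], [0, 1.3, 0]]
    - [1, [0.031, 0, -0.006], [0, 1.3, 0]]
    - [1, [0.031, 0, -0.005], [0, 1.3, 0]]
    - [1, [0.031, 0, -0.004], [0, 1.3, 0]]
    - [1, [0.031, 0, -0.004], [0, 1.3, 0]]
    - [1, [0.031, 0, -0.003], [0, 1.3, 0]]
    - [1, [0.031, 0, -0.002], [0, 1.3, 0]]
    - [1, [0.031, 0, -0.002], [0, 1.3, 0]]

```text
clock: 2.6
tcp_pos: [0.5159, -0.1889, 0.2278]
orientation: [-1.233, 1.171, -1.171]
contact_force: [0.4, -0.2, 0.2]
grip_width: 0.0856
```

```bash
python3 - <<'E'
from plan import *
st()
plan([((.517,-.2835,.19),-.55,0),((.517,-.2835,.086),-.55,0)],1,vmax=30)
E
```

```text
t 2.6 tcp [ 0.5159 -0.1889  0.2278] yaw,pitch,roll [2.98 0.02 0.02] F [ 0.4 -0.2  0.2] w 0.0856 q [-0.29  0.29  0.65  1.87 -0.2   1.04  0.5 ]
8 rows; end [ 0.517  -0.2835  0.086 ] [-1.2049  1.2163 -1.2156]
[[1, [0.0236, 0.0094, -0.0009], [0.0, 0.9, -0.0]], [1, [0.0237, 0.0095, -0.0006], [0.0, 0.9, -0.0]], [1, [0.0236, 0.0094, -0.0002], [0.0, 0.8, -0.0]], [1, [0.0237, 0.0095, 0.0001], [0.0, 0.9, -0.0]], [1, [-0.0, 0.026, 0.0], [0.0, 0.0, -0.0]], [1, [-0.0, 0.026, 0.0], [0.0, 0.0, -0.0]], [1, [-0.0, 0.026, 0.0], [0.0, 0.0, -0.0]], [1, [-0.0, 0.026, 0.0], [0.0, 0.0, -0.0]]]
```

Call:
jog_arm:
  motion:
    - [1, [0.023, 0.009, -0.001], [0, 0.9, 0]]
    - [1, [0.023, 0.009, -0.001], [0, 0.9, 0]]
    - [1, [0.023, 0.009, 0], [0, 0.8, 0]]
    - [1, [0.022, 0.009, 0], [0, 0.9, 0]]
    - [1, [0, 0, 0], [0, 0, 0]]
    - [1, [0, 0, 0], [0, 0, 0]]

```text
clock: 3.1
tcp_pos: [0.5159, -0.2797, 0.1912]
orientation: [-1.206, 1.219, -1.216]
contact_force: [0.1, 0.6, -0.3]
grip_width: 0.0854
```

```bash
python3 - <<'E'
from plan import *
st()
f=grab(r,"top","top1");crop(f,340,160,480,260,5,"t1")
f=grab(r,"scene","scene1");crop(f,140,110,320,260,4,"s1")
E
```

```text
t 3.1 tcp [ 0.5159 -0.2797  0.1912] yaw,pitch,roll [-0.62 -0.    0.11] F [ 0.1  0.6 -0.3] w 0.0854 q [-0.11  0.41  0.66  1.83 -0.29  1.01  0.66]
```

View pics/t1.png

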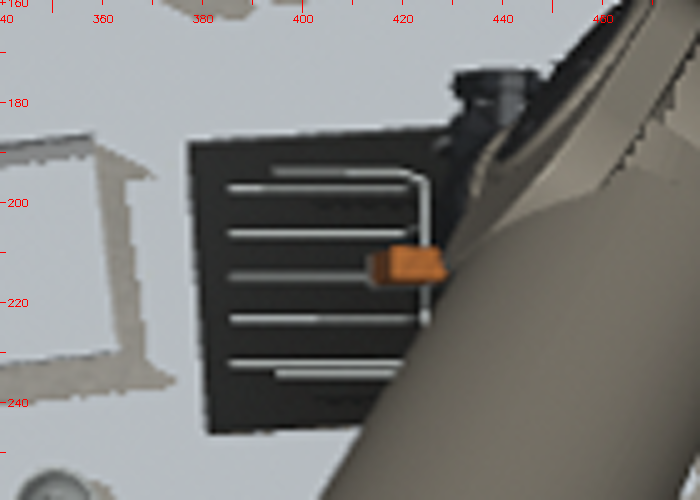

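View pics/s1.png

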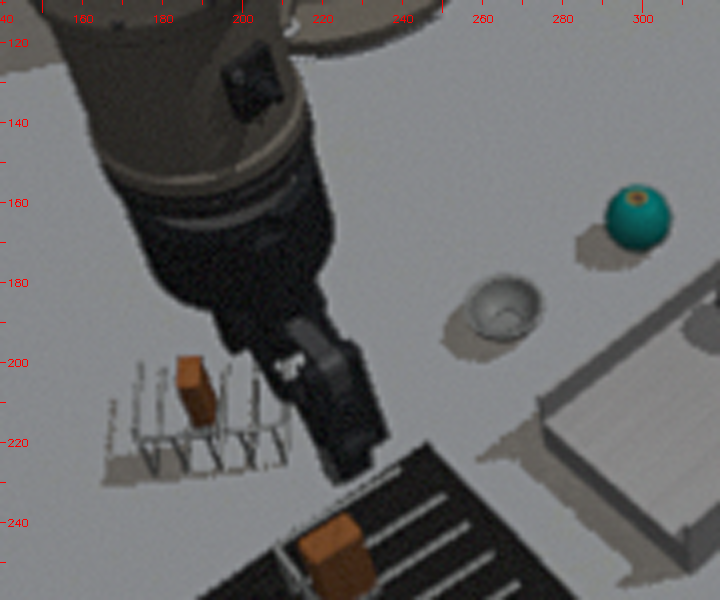

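Call:
jog_arm:
  motion:
    - [1, [0.004, 0.026, 0.001], [0, 0, 0]]
    - [1, [0, 0.026, 0], [0, 0, 0]]
    - [1, [0, 0.026, 0], [0, 0, 0]]
    - [1, [0, 0.022, 0], [0, 0, 0]]
    - [1, [0, 0.005, 0], [0, 0, 0]]
    - [1, [0, 0, 0], [0, 0, 0]]
  force: 80

```text
clock: 3.7
tcp_pos: [0.5175, -0.2809, 0.086]
orientation: [-1.207, 1.216, -1.212]
contact_force: [-0.9, -0.3, -0.2]
grip_width: 0.0855
```

Call:
jog_arm:
  motion:
    - [0, [0, 0, 0], [0, 0, 0]]
    - [0, [0, 0, 0], [0, 0, 0]]
    - [0, [0, 0, 0], [0, 0, 0]]
    - [0, [0, 0, 0], [0, 0, 0]]
    - [0, [0, 0, 0], [0, 0, 0]]
    - [0, [0, 0, 0], [0, 0, 0]]
  force: 80

```text
clock: 4.2
tcp_pos: [0.5177, -0.283, 0.0877]
orientation: [-1.205, 1.215, -1.216]
contact_force: [-2.0, 0.2, 5.3]
grip_width: 0.0152
```

```bash
python3 - <<'E'
from plan import *
st()
f=grab(r,"scene","scene2");crop(f,160,170,300,290,5,"s2")
E
```

```text
t 4.2 tcp [ 0.5177 -0.283   0.0877] yaw,pitch,roll [-0.48 -0.01 -0.  ] F [-2.   0.2  5.3] w 0.0152 q [-0.04  0.55  0.58  1.9  -0.4   0.81  0.75]
```

View pics/s2.png

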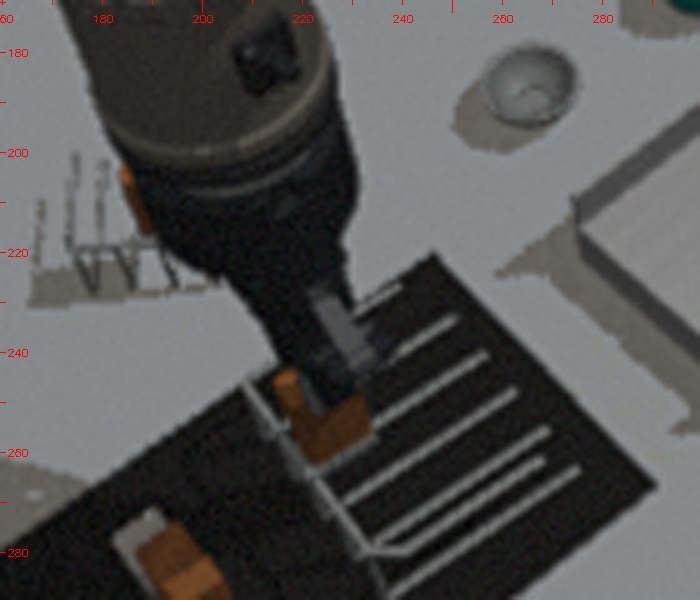

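```bash
python3 - <<'E'
from plan import *
t=load("top0")
a=np.radians(6)
for n,u,v,z in [("o",282.5,203.9,.038),("o",284.5,223.1,.038),("o",300.5,224.5,.038),("o",310,205,.038),("o",325.5,208.3,.038),("k",296,205.9,.052),("k",312.1,222.2,.052)]:
    P=atz(t,u,v,z);d=P[:2]-[.5185,.023];print(n,P.round(4),"tray",(d@[np.cos(a),np.sin(a)]).round(4),(d@[-np.sin(a),np.cos(a)]).round(4))
g=tray(0,-.166,.18);print(g)
plan([((.5177,-.283,.19),-.48,0),(tray(0,-.168,.19),6,0)],0,vmax=22)
E
```

```text
o [0.5469 0.094  0.038 ] tray 0.0357 0.0676
o [0.4929 0.0882 0.038 ] tray -0.0186 0.0676
o [0.4887 0.0434 0.038 ] tray -0.0275 0.0234
o [0.5433 0.0167 0.038 ] tray 0.024 -0.0089
o [ 0.5338 -0.0268  0.038 ] tray 0.01 -0.0512
k [0.5398 0.0549 0.052 ] tray 0.0246 0.0295
k [0.4943 0.0103 0.052 ] tray -0.0254 -0.0101
[ 0.53585172 -0.14209063  0.18      ]
12 rows; end [ 0.5361 -0.1441  0.19  ] [-1.2569  1.1316 -1.1318]
[[0, [-0.0, -0.0205, 0.0], [-0.0, -0.0, 0.0]], [0, [-0.0, -0.0204, 0.0], [-0.0, -0.0, 0.0]], [0, [-0.0, -0.0205, 0.0], [-0.0, -0.0, 0.0]], [0, [-0.0001, -0.0205, 0.0], [-0.0, -0.0, 0.0]], [0, [0.0, -0.0204, 0.0], [-0.0, -0.0, 0.0]], [0, [-0.0199, -0.0, 0.0025], [-0.0, -0.9, 0.0]], [0, [-0.0198, -0.0, 0.0027], [-0.0, -1.0, 0.0]], [0, [-0.0198, -0.0, 0.0031], [-0.0, -0.9, 0.0]], [0, [-0.0197, -0.0, 0.0035], [-0.0, -0.9, 0.0]], [0, [-0.0196, -0.0, 0.0037], [-0.0, -0.9, 0.0]]]
[[0, [-0.0196, -0.0, 0.004], [-0.0, -1.0, 0.0]], [0, [-0.0196, -0.0, 0.0044], [-0.0, -0.9, 0.0]]]
```

Call:
jog_arm:
  motion:
    - [0, [0, -0.015, 0], [0, 0, 0]]
    - [0, [0, -0.025, 0], [0, 0, 0]]
    - [0, [0, -0.025, 0], [0, 0, 0]]
    - [0, [0, -0.025, 0], [0, 0, 0]]
    - [0, [0, -0.012, 0], [0, 0, 0]]
    - [0, [-0.02, 0, 0.0025], [0, -0.9, 0]]
    - [0, [-0.02, 0, 0.0027], [0, -1, 0]]
    - [0, [-0.02, 0, 0.003], [0, -0.9, 0]]
    - [0, [-0.02, 0, 0.0035], [0, -0.9, 0]]
    - [0, [-0.02, 0, 0.0037], [0, -0.9, 0]]

```text
clock: 5.08
tcp_pos: [0.5305, -0.1811, 0.1883]
orientation: [-1.243, 1.156, -1.155]
contact_force: [0.2, 0.5, -1.6]
grip_width: 0.0151
```

Call:
jog_arm:
  motion:
    - [0, [-0.02, 0, 0.004], [0, -1, 0]]
    - [0, [-0.017, 0, 0.0043], [0, -0.9, 0]]
    - [0, [0, 0, 0], [0, 0, 0]]
    - [0, [0, 0, 0], [0, 0, 0]]

```text
clock: 5.42
tcp_pos: [0.5361, -0.1435, 0.1883]
orientation: [-1.258, 1.13, -1.129]
contact_force: [-0.3, -0.6, -1.1]
grip_width: 0.0155
```

```bash
python3 - <<'E'
from plan import *
st()
f=grab(r,"scene","scene3");crop(f,190,120,390,270,4,"s3")
f=grab(r,"top","top3");crop(f,240,160,440,270,4,"t3")
E
```

```text
t 5.42 tcp [ 0.5361 -0.1435  0.1883] yaw,pitch,roll [6.16 0.03 0.05] F [-0.3 -0.6 -1.1] w 0.0155 q [-0.34  0.35  0.62  1.9  -0.24  0.97  0.49]
```

View pics/s3.png

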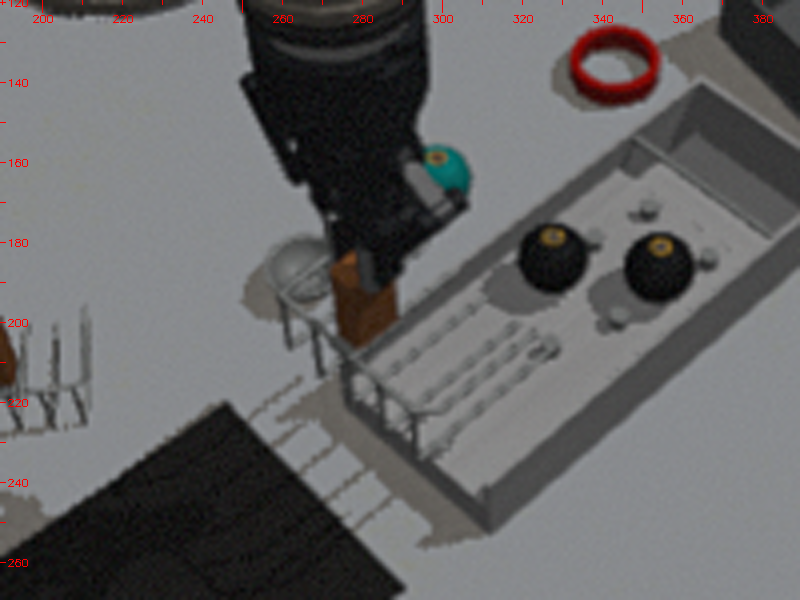

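View pics/t3.png

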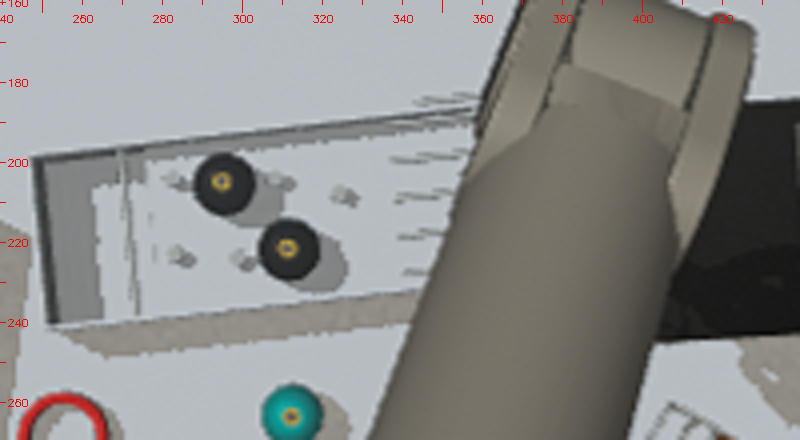

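```bash
python3 - <<'E'
from plan import *
f=load("top3");a=np.radians(6)
for u,v in[(338.2,190.7),(337.8,200),(338.7,209.3),(339.5,219.2),(340.5,228)]:
    P=atz(f,u-0.3,v-.3,.1055);d=P[:2]-[.5185,.023];print(P.round(4),"tray",(d@[np.cos(a),np.sin(a)]).round(4),(d@[-np.sin(a),np.cos(a)]).round(4))
q=r.get_obs()["tcp_pos"];d=q[:2]-[.5185,.023];print("tcp tray",(d@[np.cos(a),np.sin(a)]).round(4),(d@[-np.sin(a),np.cos(a)]).round(4))
crop(f,320,175,380,235,10,"t3z")
E
```

```text
[ 0.5758 -0.0608  0.1055] tray 0.0483 -0.0894
[ 0.551  -0.0596  0.1055] tray 0.0237 -0.0855
[ 0.5263 -0.0618  0.1055] tray -0.0011 -0.0851
[ 0.5    -0.0637  0.1055] tray -0.0275 -0.0843
[ 0.4767 -0.0662  0.1055] tray -0.0509 -0.0843
tcp tray -0.0005 -0.1695
```

View pics/t3z.png

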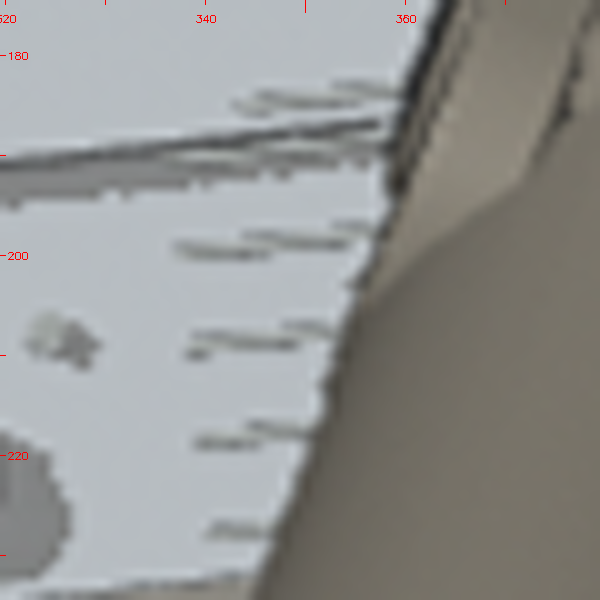

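Call:
jog_arm:
  motion:
    - [0, [0, 0.016, 0.0015], [0, 0, 0]]
    - [0, [0, 0.02, 0], [0, 0, 0]]
    - [0, [0, 0.02, 0], [0, 0, 0]]
    - [0, [0, 0.012, 0], [0, 0, 0]]
    - [0, [0, 0.003, 0], [0, 0, 0]]
    - [0, [0, 0.0, 0], [0, 0, 0]]
    - [0, [0, 0.0, 0], [0, 0, 0]]

```text
clock: 6.1
tcp_pos: [0.5381, -0.1453, 0.1186]
orientation: [-1.256, 1.131, -1.133]
contact_force: [-0.3, -0.1, -0.5]
grip_width: 0.015
```

Call:
jog_arm:
  motion:
    - [0, [0, 0.001, 0], [0, 0, 0]]
    - [0, [0, 0, 0], [0, 0, 0]]
    - [0, [0, 0, 0], [0, 0, 0]]

```text
clock: 6.35
tcp_pos: [0.5382, -0.1446, 0.1177]
orientation: [-1.256, 1.13, -1.132]
contact_force: [-0.5, -0.4, -1.1]
grip_width: 0.0153
```

```bash
python3 - <<'E'
from plan import *
st()
f=grab(r,"scene","scene4");crop(f,240,150,340,250,6,"s4")
E
```

```text
t 6.35 tcp [ 0.5382 -0.1446  0.1177] yaw,pitch,roll [ 6.03 -0.01 -0.07] F [-0.5 -0.4 -1.1] w 0.0153 q [-0.29  0.44  0.57  1.96 -0.32  0.83  0.56]
```

View pics/s4.png

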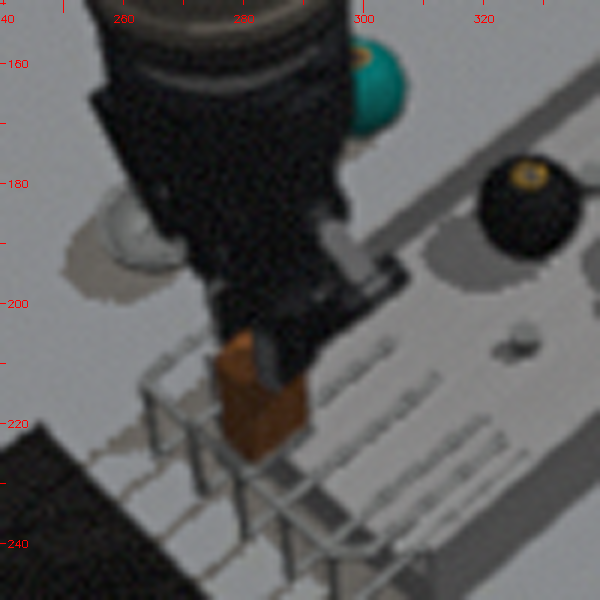

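Call:
jog_arm:
  motion:
    - [0, [0, 0.001, 0], [0, 0, 0]]
    - [0, [0, 0.001, 0], [0, 0, 0]]
    - [0, [0, 0.0, 0], [0, 0, 0]]
    - [0, [0, 0, 0], [0, 0, 0]]

```text
clock: 6.73
tcp_pos: [0.5377, -0.1446, 0.1149]
orientation: [-1.257, 1.131, -1.131]
contact_force: [0.2, 0.4, -1.7]
grip_width: 0.0152
```

Call:
jog_arm:
  motion:
    - [0, [0, 0.001, 0], [0, 0, 0]]
    - [0, [0, 0.0, 0], [0, 0, 0]]
    - [0, [0, 0, 0], [0, 0, 0]]

```text
clock: 6.98
tcp_pos: [0.5377, -0.1453, 0.1145]
orientation: [-1.257, 1.132, -1.132]
contact_force: [-1.9, -1.9, 4.8]
grip_width: 0.0152
```

Call:
jog_arm:
  motion:
    - [0, [0, 0.001, 0], [0, 0, 0]]
    - [0, [0, 0.0, 0], [0, 0, 0]]
    - [0, [0, 0, 0], [0, 0, 0]]

```text
clock: 7.23
tcp_pos: [0.5376, -0.1459, 0.114]
orientation: [-1.257, 1.132, -1.133]
contact_force: [-4.3, -1.6, 11.1]
grip_width: 0.0153
```

Call:
jog_arm:
  motion:
    - [0, [0, -0.0015, 0], [0, 0, 0]]
    - [0, [-0.005, 0, 0], [0, 0, 0]]
    - [0, [-0.01, 0, 0], [0, 0, 0]]
    - [0, [-0.01, 0, 0], [0, 0, 0]]
    - [0, [-0.01, 0, 0], [0, 0, 0]]
    - [0, [-0.008, 0, 0], [0, 0, 0]]
    - [0, [-0.008, 0, 0], [0, 0, 0]]
    - [0, [-0.008, 0, 0], [0, 0, 0]]
    - [0, [-0.008, 0, 0], [0, 0, 0]]
    - [0, [-0.008, 0, 0], [0, 0, 0]]

```text
clock: 8.07
tcp_pos: [0.5298, -0.0694, 0.1146]
orientation: [-1.257, 1.131, -1.132]
contact_force: [0.1, -2.4, 3.3]
grip_width: 0.0153
```

Call:
jog_arm:
  motion:
    - [0, [-0.008, 0, 0], [0, 0, 0]]
    - [0, [-0.008, 0, 0], [0, 0, 0]]
    - [0, [-0.008, 0, 0], [0, 0, 0]]
    - [0, [-0.008, 0, 0], [0, 0, 0]]
    - [0, [-0.008, 0, 0], [0, 0, 0]]
    - [0, [-0.008, 0, 0], [0, 0, 0]]

```text
clock: 8.57
tcp_pos: [0.5246, -0.0217, 0.1145]
orientation: [-1.257, 1.132, -1.132]
contact_force: [0.1, -4.5, 4.6]
grip_width: 0.0152
```

```bash
python3 - <<'E'
from plan import *
st()
f=grab(r,"scene","scene5");crop(f,260,120,410,240,5,"s5")
E
```

```text
t 8.57 tcp [ 0.5246 -0.0217  0.1145] yaw,pitch,roll [ 6.01 -0.01  0.  ] F [ 0.1 -4.5  4.6] w 0.0152 q [-0.53  0.4   0.57  2.03 -0.3   0.79  0.32]
```

View pics/s5.png

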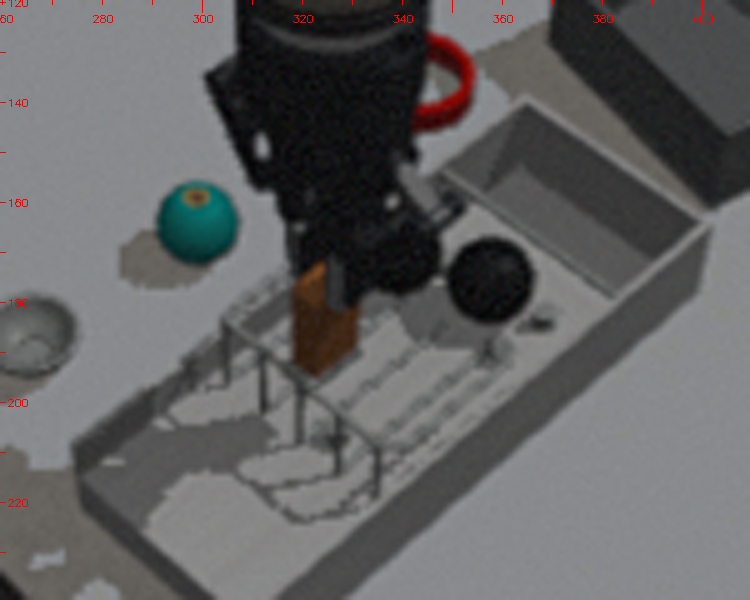

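Call:
jog_arm:
  motion:
    - [0, [-0.008, -0.0005, 0], [0, 0, 0]]
    - [0, [-0.008, 0, 0], [0, 0, 0]]
    - [0, [-0.008, 0, 0], [0, 0, 0]]
    - [0, [-0.008, 0, 0], [0, 0, 0]]
    - [0, [-0.008, 0, 0], [0, 0, 0]]
    - [0, [-0.008, 0, 0], [0, 0, 0]]
    - [0, [-0.008, 0, 0], [0, 0, 0]]

```text
clock: 9.2
tcp_pos: [0.5186, 0.0346, 0.1148]
orientation: [-1.257, 1.132, -1.131]
contact_force: [-0.4, -2.9, 2.5]
grip_width: 0.0149
```

```bash
python3 - <<'E'
from plan import *
st()
f=grab(r,"scene","scene6");crop(f,260,110,410,230,5,"s6")
f=grab(r,"top","top6");crop(f,240,160,380,260,5,"t6")
E
```

```text
t 9.2 tcp [0.5186 0.0346 0.1148] yaw,pitch,roll [6.05 0.02 0.03] F [-0.4 -2.9  2.5] w 0.0149 q [-0.64  0.39  0.56  2.04 -0.29  0.79  0.2 ]
```

View pics/s6.png

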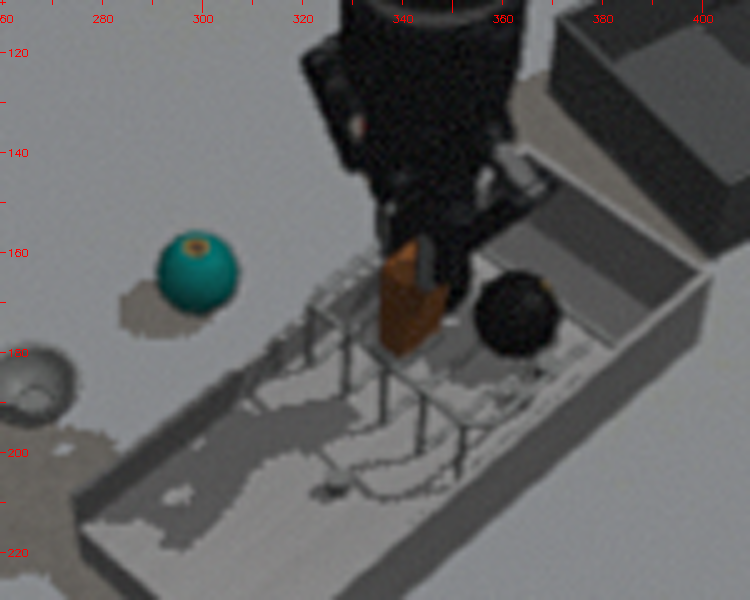

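View pics/t6.png

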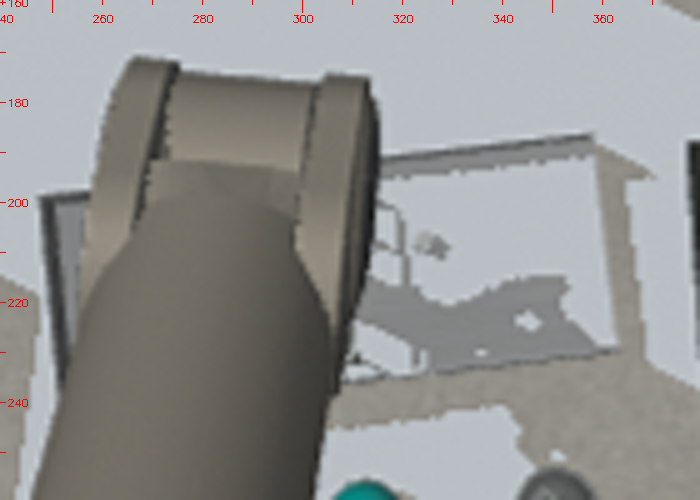

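Call:
jog_arm:
  motion:
    - [0, [-0.007, 0, 0], [0, 0, 0]]
    - [0, [-0.007, 0, 0], [0, 0, 0]]
    - [0, [-0.007, 0, 0], [0, 0, 0]]
    - [0, [-0.007, 0, 0], [0, 0, 0]]
    - [0, [-0.007, 0, 0], [0, 0, 0]]
    - [0, [-0.007, 0, 0], [0, 0, 0]]
    - [0, [-0.005, 0, 0], [0, 0, 0]]
    - [0, [0, 0, 0], [0, 0, 0]]

```text
clock: 9.97
tcp_pos: [0.5138, 0.0822, 0.1147]
orientation: [-1.258, 1.13, -1.129]
contact_force: [0.9, 0.2, -2.8]
grip_width: 0.0153
```

```bash
python3 - <<'E'
from plan import *
st()
f=grab(r,"scene","scene7");crop(f,280,110,420,220,5,"s7")
E
```

```text
t 9.97 tcp [0.5138 0.0822 0.1147] yaw,pitch,roll [6.16 0.05 0.01] F [ 0.9  0.2 -2.8] w 0.0153 q [-0.72  0.39  0.55  2.04 -0.28  0.79  0.11]
```

View pics/s7.png

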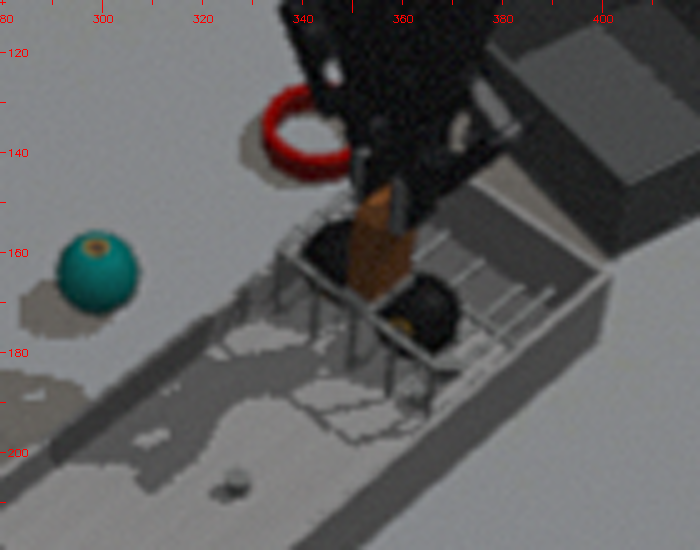

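Call:
jog_arm:
  motion:
    - [0, [0.0022, -0.0004, 0], [0, 0, 1.5]]
    - [0, [0.0022, -0.0004, 0], [0, 0, 1.5]]
    - [0, [0.0022, -0.0004, 0], [0, 0, 1.5]]
    - [0, [0, 0, 0], [0, 0, 0]]
    - [0, [0, 0, 0], [0, 0, 0]]
    - [0, [0, 0, 0], [0, 0, 0]]
    - [0, [0, 0, 0], [0, 0, 0]]
    - [0, [0, 0, 0], [0, 0, 0]]

```text
clock: 10.68
tcp_pos: [0.5145, 0.0743, 0.1159]
orientation: [-1.203, 1.17, -1.072]
contact_force: [1.3, 0.8, -3.0]
grip_width: 0.0151
```

```bash
python3 - <<'E'
from plan import *
st()
f=grab(r,"scene","scene8");crop(f,280,110,420,220,5,"s8")
E
```

```text
t 10.68 tcp [0.5145 0.0743 0.1159] yaw,pitch,roll [6.09 4.49 0.02] F [ 1.3  0.8 -3. ] w 0.0151 q [-0.62  0.38  0.51  2.04 -0.37  0.8   0.22]
```

View pics/s8.png

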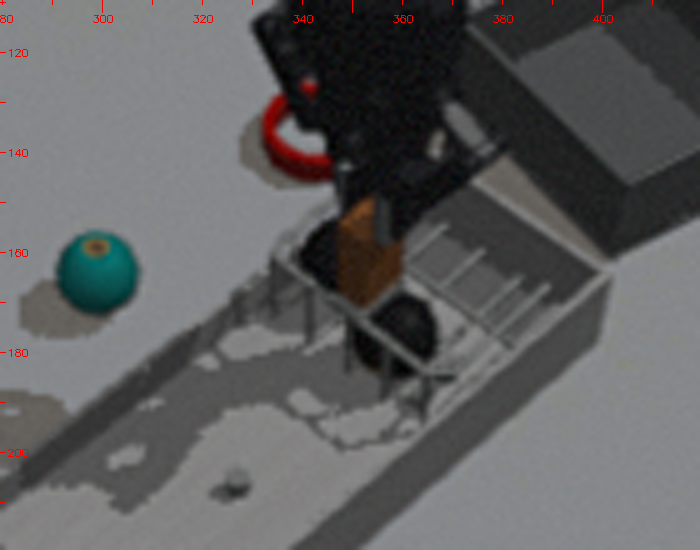

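Call:
jog_arm:
  motion:
    - [0, [0.001, -0.0001, 0], [0, 0, 0]]
    - [0, [0.002, -0.0002, 0], [0, 0, 0]]
    - [0, [0.003, -0.0002, 0], [0, 0, 0]]
    - [0, [0.004, -0.0003, 0], [0, 0, 0]]
    - [0, [0.005, -0.0004, 0], [0, 0, 0]]
    - [0, [0.006, -0.0005, 0], [0, 0, 0]]
    - [0, [0.006, -0.0005, 0], [0, 0, 0]]
    - [0, [0.006, -0.0005, 0], [0, 0, 0]]
    - [0, [0.006, -0.0005, 0], [0, 0, 0]]
    - [0, [0.006, -0.0005, 0], [0, 0, 0]]

```text
clock: 11.57
tcp_pos: [0.5194, 0.0278, 0.1162]
orientation: [-1.202, 1.171, -1.073]
contact_force: [0.7, 0.4, -3.1]
grip_width: 0.0151
```

Call:
jog_arm:
  motion:
    - [0, [0.005, -0.0004, 0], [0, 0, 0]]
    - [0, [0.004, -0.0003, 0], [0, 0, 0]]
    - [0, [0.003, -0.0002, 0], [0, 0, 0]]
    - [0, [0.002, -0.0002, 0], [0, 0, 0]]
    - [0, [0.001, 0, 0], [0, 0, 0]]
    - [0, [0, 0, 0], [0, 0, 0]]
    - [0, [0, 0, 0], [0, 0, 0]]

```text
clock: 12.15
tcp_pos: [0.5209, 0.0139, 0.1161]
orientation: [-1.202, 1.171, -1.072]
contact_force: [-0.8, 0.3, -2.7]
grip_width: 0.015
```

```bash
python3 - <<'E'
from plan import *
st()
f=grab(r,"scene","scene9");crop(f,270,110,410,220,5,"s9")
E
```

```text
t 12.15 tcp [0.5209 0.0139 0.1161] yaw,pitch,roll [6.04 4.51 0.01] F [-0.8  0.3 -2.7] w 0.015 q [-0.51  0.39  0.52  2.03 -0.37  0.81  0.35]
```

View pics/s9.png

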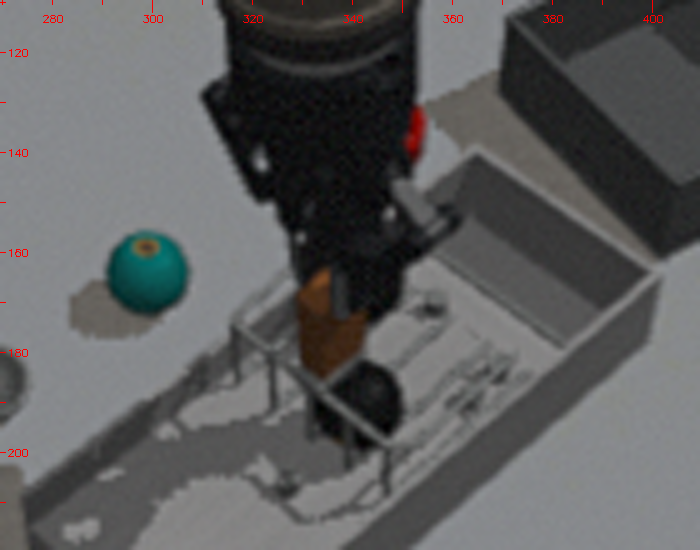

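Call:
jog_arm:
  motion:
    - [0, [0.0022, -0.002, 0], [0, 0, 1.4]]
    - [0, [0.0022, -0.002, 0], [0, 0, 1.4]]
    - [0, [0.0022, -0.002, 0], [0, 0, 1.4]]
    - [0, [0.0022, -0.002, 0], [0, 0, 1.4]]
    - [0, [0, 0, 0], [0, 0, 0]]
    - [0, [-0.001, -0.004, 0], [0, 0, 0]]
    - [0, [-0.0014, -0.008, 0], [0, 0, 0]]
    - [0, [-0.002, -0.012, 0], [0, 0, 0]]
    - [0, [-0.0028, -0.016, 0], [0, 0, 0]]
    - [0, [-0.0028, -0.016, 0], [0, 0, 0]]

```text
clock: 13.03
tcp_pos: [0.5219, 0.0047, 0.1814]
orientation: [-1.134, 1.216, -0.999]
contact_force: [0.9, -0.2, -3.5]
grip_width: 0.0151
```

Call:
jog_arm:
  motion:
    - [0, [-0.0028, -0.016, 0], [0, 0, 0]]
    - [0, [-0.002, -0.012, 0], [0, 0, 0]]
    - [0, [-0.0014, -0.008, 0], [0, 0, 0]]
    - [0, [-0.001, -0.004, 0], [0, 0, 0]]
    - [0, [0, 0, 0], [0, 0, 0]]

```text
clock: 13.45
tcp_pos: [0.5224, 0.0045, 0.2215]
orientation: [-1.132, 1.216, -0.999]
contact_force: [-0.3, 0.8, -3.0]
grip_width: 0.0151
```

```bash
python3 - <<'E'
from plan import *
st()
f=grab(r,"scene","scene10");crop(f,250,60,430,220,4,"s10")
f=grab(r,"top","top10");crop(f,210,160,370,260,5,"t10")
E
```

```text
t 13.45 tcp [0.5224 0.0045 0.2215] yaw,pitch,roll [ 6.07 10.11 -0.09] F [-0.3  0.8 -3. ] w 0.0151 q [-0.46  0.25  0.54  1.92 -0.35  1.06  0.35]
```

View pics/s10.png

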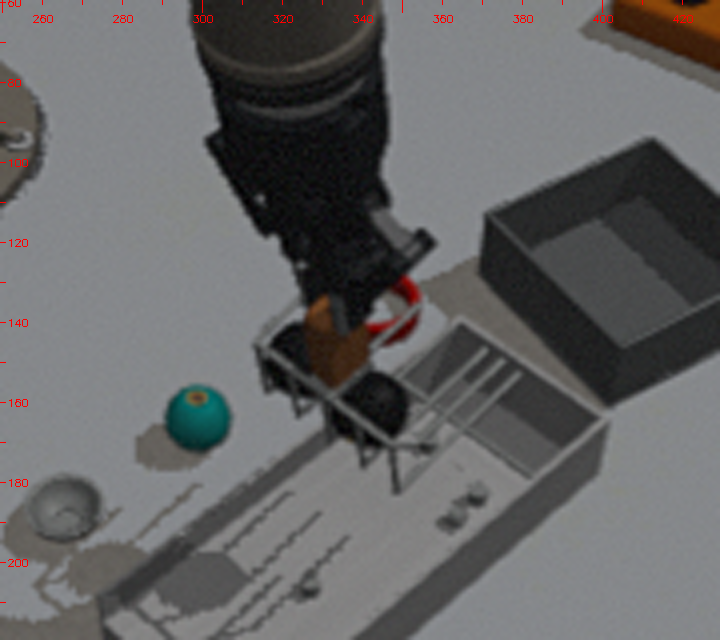

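View pics/t10.png

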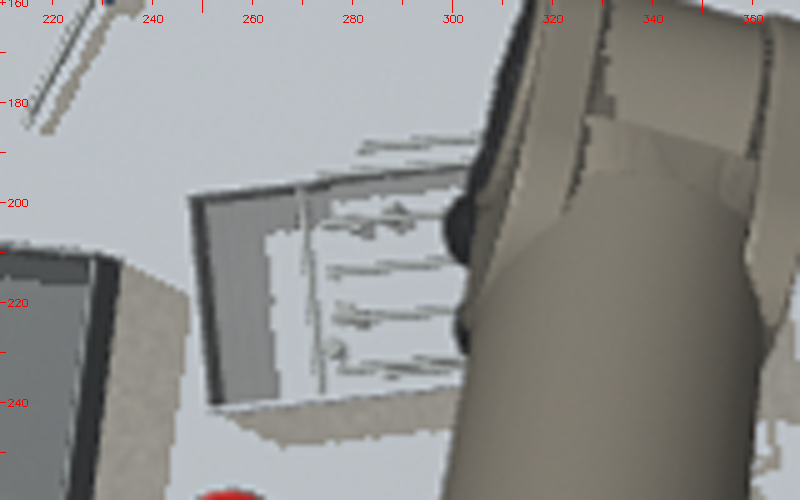

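```bash
python3 - <<'E'
from plan import *
a=np.radians(-6.1);b=np.array([.464,.320]);by=np.array([-np.sin(a),np.cos(a)])
g=b-.05*by;print(g)
p0=np.array(r.get_obs()["tcp_pos"]);p1=np.array([*g,.225])
v=np.array([3,6,9,12,15,18,20,20,20,20,20,20,20,18,15,12,9,6,3,1]);s=np.cumsum(v)/v.sum()
print(v.sum())
plan([(p0+(p1-p0)*k,6.07-12.1*k,10.1,1) for k in s],0)
E
```

```text
[0.4586868 0.2702831]
267
20 rows; end [0.4587 0.2703 0.225 ] [-1.0193  1.3565 -1.1572]
[[0, [-0.003, 0.0005, -0.0004], [0.1, 0.1, -0.0]], [0, [-0.006, 0.0009, -0.0008], [0.0, 0.3, -0.0]], [0, [-0.009, 0.0015, -0.0012], [0.1, 0.4, -0.0]], [0, [-0.012, 0.0019, -0.0017], [0.1, 0.5, -0.0]], [0, [-0.015, 0.0024, -0.0023], [0.1, 0.7, -0.0]], [0, [-0.018, 0.0028, -0.003], [0.1, 0.8, -0.0]], [0, [-0.0199, 0.0032, -0.0036], [0.2, 0.9, -0.0]], [0, [-0.0198, 0.0032, -0.0039], [0.2, 0.9, -0.0]], [0, [-0.0198, 0.0031, -0.0042], [0.1, 0.9, -0.0]], [0, [-0.0197, 0.0032, -0.0046], [0.2, 0.8, -0.0]]]
[[0, [-0.0197, 0.0031, -0.0048], [0.1, 0.9, -0.0]], [0, [-0.0195, 0.0031, -0.0052], [0.2, 0.9, -0.0]], [0, [-0.0195, 0.0031, -0.0054], [0.2, 0.9, -0.0]], [0, [-0.0174, 0.0028, -0.0052], [0.1, 0.8, -0.0]], [0, [-0.0145, 0.0023, -0.0046], [0.1, 0.7, -0.0]], [0, [-0.0116, 0.0018, -0.0038], [0.1, 0.5, -0.0]], [0, [-0.0086, 0.0014, -0.0029], [0.1, 0.4, -0.0]], [0, [-0.0057, 0.0009, -0.002], [0.0, 0.3, -0.0]], [0, [-0.0029, 0.0004, -0.001], [0.1, 0.1, -0.0]], [0, [-0.001, 0.0002, -0.0003], [-0.0, 0.1, -0.0]]]
```

Call:
jog_arm:
  motion:
    - [0, [-0.003, 0.0005, 0], [0, 0.1, 0]]
    - [0, [-0.006, 0.001, -0.001], [0, 0.3, 0]]
    - [0, [-0.009, 0.0015, -0.001], [0.1, 0.4, 0]]
    - [0, [-0.012, 0.002, -0.002], [0.1, 0.5, 0]]
    - [0, [-0.015, 0.0024, -0.002], [0.1, 0.7, 0]]
    - [0, [-0.018, 0.0028, -0.003], [0.1, 0.8, 0]]
    - [0, [-0.02, 0.0032, -0.004], [0.2, 0.9, 0]]
    - [0, [-0.02, 0.0032, -0.004], [0.2, 0.9, 0]]
    - [0, [-0.02, 0.0031, -0.004], [0.1, 0.9, 0]]
    - [0, [-0.02, 0.0032, -0.005], [0.2, 0.8, 0]]

```text
clock: 14.38
tcp_pos: [0.4871, 0.1488, 0.2226]
orientation: [-1.076, 1.293, -1.083]
contact_force: [0.1, 1.0, -3.6]
grip_width: 0.015
```

Call:
jog_arm:
  motion:
    - [0, [-0.02, 0.0031, -0.005], [0.1, 0.9, 0]]
    - [0, [-0.02, 0.0031, -0.005], [0.2, 0.9, 0]]
    - [0, [-0.0195, 0.0031, -0.005], [0.2, 0.9, 0]]
    - [0, [-0.0175, 0.0028, -0.005], [0.1, 0.8, 0]]
    - [0, [-0.0145, 0.0023, -0.005], [0.1, 0.7, 0]]
    - [0, [-0.0115, 0.0018, -0.004], [0.1, 0.5, 0]]
    - [0, [-0.0085, 0.0014, -0.003], [0.1, 0.4, 0]]
    - [0, [-0.006, 0.0009, -0.002], [0, 0.3, 0]]
    - [0, [-0.003, 0.0004, -0.001], [0.1, 0.1, 0]]
    - [0, [-0.001, 0.0002, 0], [0, 0.1, 0]]

```text
clock: 15.22
tcp_pos: [0.4586, 0.2724, 0.2253]
orientation: [-1.021, 1.357, -1.157]
contact_force: [0.4, -0.3, -3.3]
grip_width: 0.0153
```

```bash
python3 - <<'E'
from plan import *
st()
f=grab(r,"scene","scene11");crop(f,290,20,470,180,4,"s11")
plan([((.4587,.2703,.175),-6,10.1)],0,vmax=10)
E
```

```text
t 15.22 tcp [0.4586 0.2724 0.2253] yaw,pitch,roll [-6.03 10.06  0.06] F [ 0.4 -0.3 -3.3] w 0.0153 q [-0.92  0.18  0.4   1.98 -0.27  0.91 -0.47]
6 rows; end [0.4587 0.2704 0.175 ] [-1.0213  1.3558 -1.156 ]
[[0, [0.0018, 0.0082, 0.0], [0.0, -0.0, 0.0]], [0, [0.0017, 0.0082, 0.0], [0.0, -0.0, 0.0]], [0, [0.0018, 0.0082, 0.0], [0.0, -0.0, 0.0]], [0, [0.0018, 0.0083, 0.0], [0.0, -0.0, 0.0]], [0, [0.0018, 0.0082, 0.0], [0.0, -0.0, 0.0]], [0, [0.0017, 0.0082, 0.0], [0.0, -0.1, 0.0]]]
```

View pics/s11.png

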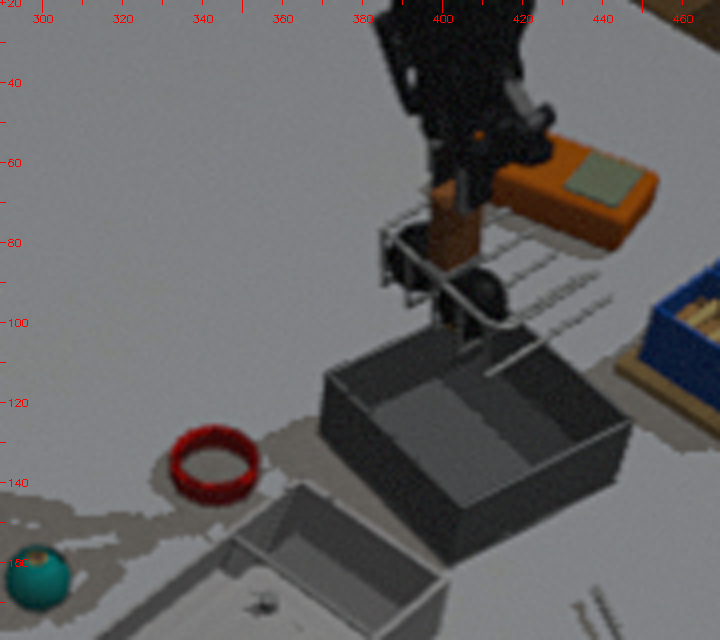

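Call:
jog_arm:
  motion:
    - [0, [0.001, 0.004, 0], [0, 0, 0]]
    - [0, [0.0017, 0.008, 0], [0, 0, 0]]
    - [0, [0.0017, 0.01, 0], [0, 0, 0]]
    - [0, [0.0018, 0.01, 0], [0, 0, 0]]
    - [0, [0.0018, 0.009, 0], [0, 0, 0]]
    - [0, [0.0018, 0.006, 0], [0, 0, 0]]
    - [0, [0.001, 0.003, 0], [0, 0, 0]]
    - [0, [0, 0, 0], [0, 0, 0]]

```text
clock: 15.93
tcp_pos: [0.4584, 0.2696, 0.1734]
orientation: [-1.022, 1.358, -1.158]
contact_force: [-0.1, 0.1, -2.8]
grip_width: 0.0153
```

Call:
jog_arm:
  motion:
    - [0, [0, 0, 0], [0, 0, -3]]
    - [0, [0, 0, 0], [0, 0, -4]]
    - [0, [0, 0, 0], [0, 0, -4]]
    - [0, [0, 0, 0], [0, 0, -3]]
    - [0, [0, 0, 0], [0, 0, -2]]
    - [0, [0, 0, 0], [0, 0, -2]]
    - [0, [0, 0, 0], [0, 0, -3]]
    - [0, [0, 0, 0], [0, 0, -3]]
    - [0, [0, 0, 0], [0, 0, -4]]
    - [0, [0, 0, 0], [0, 0, -4]]

```text
clock: 16.77
tcp_pos: [0.4595, 0.2709, 0.1754]
orientation: [-1.451, 1.096, -1.561]
contact_force: [-0.0, -0.2, -1.4]
grip_width: 0.0151
```

Call:
jog_arm:
  motion:
    - [0, [0, 0, 0], [0, 0, -4]]
    - [0, [0, 0, 0], [0, 0, -4]]
    - [0, [0, 0, 0], [0, 0, -3]]
    - [0, [0, 0, 0], [0, 0, -2]]
    - [0, [0, 0, 0], [0, 0, 0]]
    - [0, [0, 0, 0], [0, 0, 0]]
    - [0, [0, 0, 0], [0, 0, 0]]
    - [0, [0, 0, 0], [0, 0, 0]]

```text
clock: 17.43
tcp_pos: [0.4593, 0.2697, 0.1752]
orientation: [-1.619, 0.96, -1.713]
contact_force: [0.9, -0.2, -0.7]
grip_width: 0.0155
```

```bash
python3 - <<'E'
from plan import *
st()
f=grab(r,"scene","scene12");crop(f,290,40,470,180,4,"s12")
f=grab(r,"top","top12");crop(f,160,170,300,270,5,"t12")
E
```

```text
t 17.43 tcp [0.4593 0.2697 0.1752] yaw,pitch,roll [-6.15e+00 -3.48e+01 -3.00e-02] F [ 0.9 -0.2 -0.7] w 0.0155 q [-1.21  0.61  0.5   1.68  0.12  1.37 -0.88]
```

View pics/s12.png

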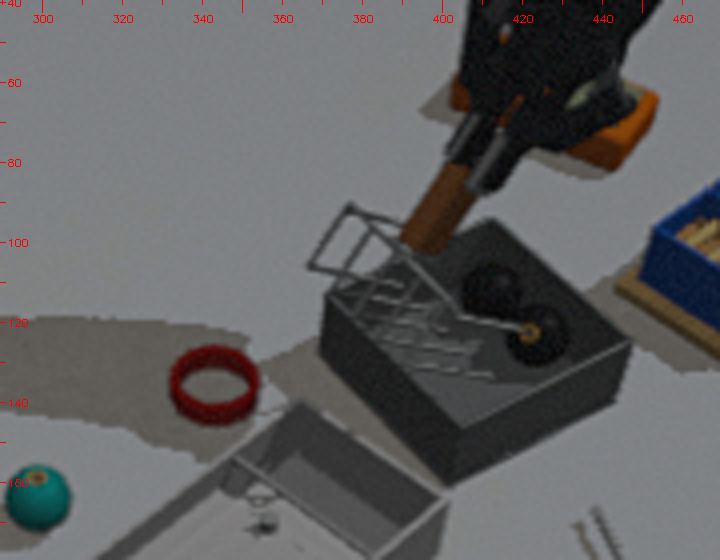

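View pics/t12.png

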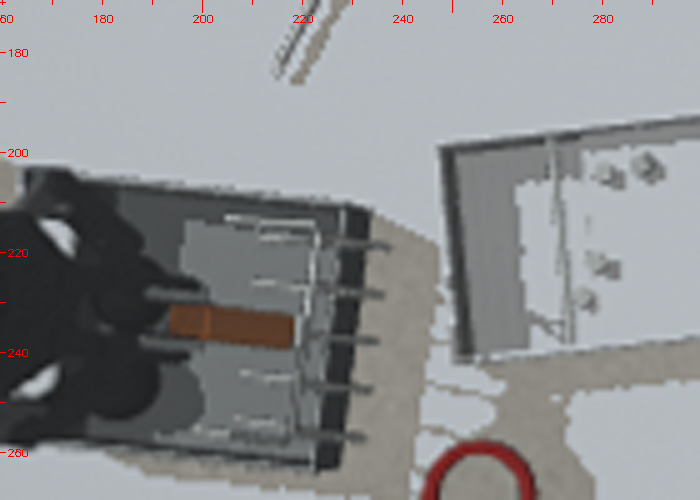

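Call:
jog_arm:
  motion:
    - [0, [0.006, -0.008, 0], [0, 0, 0]]
    - [0, [0.0115, -0.0164, 0], [0, 0, 0]]
    - [0, [0.0115, -0.0164, 0], [0, 0, 0]]
    - [0, [0.0115, -0.0164, 0], [0, 0, 0]]
    - [0, [0.0115, -0.0164, 0], [0, 0, 0]]
    - [0, [0, 0, 0], [0, 0, 6]]
    - [0, [0, 0, 0], [0, 0, 6]]
    - [0, [0, 0, 0], [0, 0, 6]]
    - [0, [0, 0, 0], [0, 0, 6]]
    - [0, [0, 0, 0], [0, 0, 6]]

```text
clock: 18.37
tcp_pos: [0.4593, 0.2694, 0.2664]
orientation: [-1.217, 1.251, -1.345]
contact_force: [-0.4, 0.3, -0.8]
grip_width: 0.0153
```

```bash
python3 - <<'E'
from plan import *
st()
plan([((.517,-.2835,.235),-.5,0)],0,vmax=30)
E
```

```text
t 18.37 tcp [0.4593 0.2694 0.2664] yaw,pitch,roll [-6.09 -4.53 -0.09] F [-0.4  0.3 -0.8] w 0.0153 q [-1.1   0.23  0.5   1.82 -0.05  1.17 -0.69]
19 rows; end [ 0.517  -0.2835  0.235 ] [-1.206   1.2156 -1.2156]
[[0, [0.0284, 0.0039, 0.0061], [0.0, -0.3, 0.2]], [0, [0.0284, 0.0038, 0.006], [0.0, -0.3, 0.3]], [0, [0.0285, 0.0037, 0.0058], [0.0, -0.3, 0.2]], [0, [0.0286, 0.0036, 0.0056], [0.0, -0.3, 0.3]], [0, [0.0285, 0.0034, 0.0055], [0.0, -0.3, 0.2]], [0, [0.0287, 0.0033, 0.0054], [0.0, -0.3, 0.2]], [0, [0.0286, 0.0032, 0.0052], [0.0, -0.3, 0.3]], [0, [0.0287, 0.0031, 0.005], [0.1, -0.3, 0.2]], [0, [0.0288, 0.003, 0.0049], [-0.0, -0.2, 0.2]], [0, [0.0287, 0.0029, 0.0048], [-0.0, -0.3, 0.3]]]
[[0, [0.0288, 0.0027, 0.0047], [-0.0, -0.3, 0.2]], [0, [0.0289, 0.0026, 0.0045], [-0.0, -0.3, 0.3]], [0, [0.0288, 0.0025, 0.0043], [-0.0, -0.3, 0.2]], [0, [0.0289, 0.0024, 0.0042], [-0.0, -0.3, 0.2]], [0, [0.029, 0.0023, 0.004], [0.0, -0.3, 0.3]], [0, [0.0289, 0.0021, 0.0039], [0.0, -0.3, 0.2]], [0, [0.029, 0.002, 0.0038], [0.0, -0.3, 0.3]], [0, [0.0291, 0.0019, 0.0035], [0.0, -0.3, 0.2]], [0, [0.029, 0.0017, 0.0035], [0.0, -0.3, 0.2]]]
```

Call:
jog_arm:
  motion:
    - [0, [0.015, 0.002, 0.003], [0, -0.3, 0.5]]
    - [0, [0.028, 0.004, 0.006], [0, -0.3, 0.5]]
    - [0, [0.0285, 0.004, 0.006], [0, -0.3, 0.5]]
    - [0, [0.0285, 0.004, 0.006], [0, -0.3, 0.5]]
    - [0, [0.0285, 0.003, 0.006], [0, -0.3, 0.5]]
    - [0, [0.0285, 0.003, 0.005], [0, -0.3, 0.5]]
    - [0, [0.0285, 0.003, 0.005], [0, -0.3, 0.5]]
    - [0, [0.0285, 0.003, 0.005], [0, -0.3, 0.5]]
    - [0, [0.029, 0.003, 0.005], [0, -0.3, 0.5]]
    - [0, [0.029, 0.003, 0.005], [0, -0.3, 0]]

```text
clock: 19.2
tcp_pos: [0.488, -0.0093, 0.2455]
orientation: [-1.189, 1.248, -1.252]
contact_force: [0.7, 0.2, -2.1]
grip_width: 0.0154
```

Call:
jog_arm:
  motion:
    - [0, [0.029, 0.002, 0.005], [0, -0.3, 0]]
    - [0, [0.029, 0.002, 0.004], [0, -0.3, 0]]
    - [0, [0.029, 0.002, 0.004], [0, -0.3, 0]]
    - [0, [0.029, 0.002, 0.004], [0, -0.3, 0]]
    - [0, [0.029, 0.002, 0.004], [0, -0.3, 0]]
    - [0, [0.029, 0.002, 0.004], [0, -0.3, 0]]
    - [0, [0.029, 0.002, 0.004], [0, -0.3, 0]]
    - [0, [0.029, 0.002, 0.003], [0, -0.3, 0]]
    - [0, [0.025, 0.002, 0.003], [0, -0.3, 0]]
    - [0, [0.015, 0, 0.002], [0, 0, 0]]

```text
clock: 20.03
tcp_pos: [0.5156, -0.2836, 0.2291]
orientation: [-1.213, 1.214, -1.221]
contact_force: [0.3, 0.5, -1.0]
grip_width: 0.0153
```

```bash
python3 - <<'E'
from plan import *
st()
plan([((.517,-.2835,.092),-.5,0)],0,vmax=25)
E
```

```text
t 20.03 tcp [ 0.5156 -0.2836  0.2291] yaw,pitch,roll [-0.53 -0.46  0.17] F [ 0.3  0.5 -1. ] w 0.0153 q [-0.18  0.39  0.76  1.79 -0.29  1.08  0.66]
6 rows; end [ 0.517  -0.2835  0.092 ] [-1.2039  1.2159 -1.2158]
[[0, [-0.0002, 0.0229, 0.0003], [0.0, -0.0, 0.1]], [0, [-0.0002, 0.0228, 0.0003], [0.1, -0.0, 0.1]], [0, [-0.0001, 0.0229, 0.0002], [-0.0, -0.0, 0.0]], [0, [-0.0001, 0.0228, 0.0003], [0.0, -0.0, 0.1]], [0, [-0.0001, 0.0229, 0.0003], [0.0, -0.0, 0.1]], [0, [-0.0001, 0.0228, 0.0002], [0.1, -0.0, 0.1]]]
```

Call:
jog_arm:
  motion:
    - [0, [0, 0.023, 0.0005], [0, 0, 0.2]]
    - [0, [0, 0.023, 0.0005], [0, 0, 0.2]]
    - [0, [0, 0.023, 0], [0, 0, 0.1]]
    - [0, [0, 0.023, 0], [0, 0, 0]]
    - [0, [0, 0.023, 0], [0, 0, 0]]
    - [0, [0, 0.02, 0], [0, 0, 0]]
    - [0, [0, 0.003, 0], [0, 0, 0]]
    - [0, [0, 0.001, 0], [0, 0, 0]]
    - [0, [0, 0, 0], [0, 0, 0]]

```text
clock: 20.78
tcp_pos: [0.5179, -0.2807, 0.0906]
orientation: [-1.206, 1.216, -1.212]
contact_force: [-0.0, -0.1, -0.9]
grip_width: 0.0153
```

```bash
python3 - <<'E'
from plan import *
st()
f=grab(r,"scene","scene13");crop(f,140,160,320,320,4,"s13")
E
```

```text
t 20.78 tcp [ 0.5179 -0.2807  0.0906] yaw,pitch,roll [-0.38  0.08  0.1 ] F [-0.  -0.1 -0.9] w 0.0153 q [-0.08  0.56  0.64  1.9  -0.44  0.83  0.79]
```

View pics/s13.png

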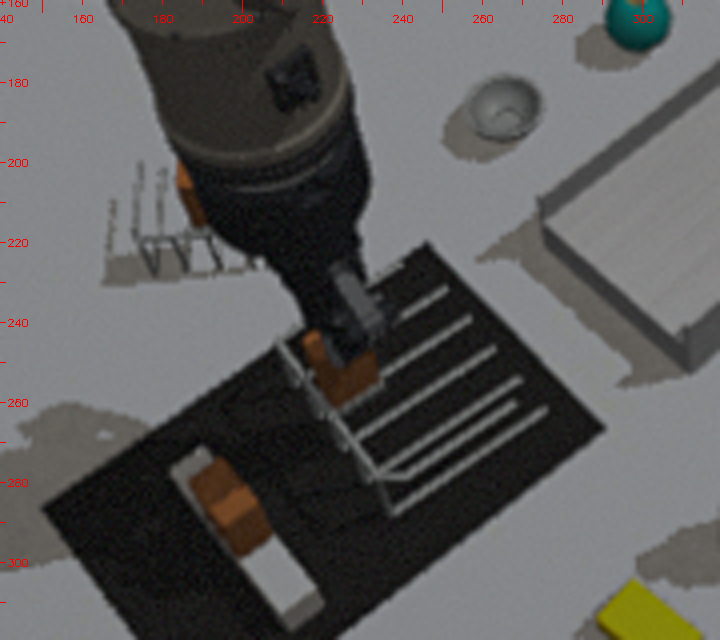

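Call:
jog_arm:
  motion:
    - [0, [0, 0.001, 0], [0, 0, 0]]
    - [0, [0, 0.001, 0], [0, 0, 0]]
    - [0, [0, 0.0008, 0], [0, 0, 0]]
    - [0, [0, 0, 0], [0, 0, 0]]
    - [0, [0, 0, 0], [0, 0, 0]]

```text
clock: 21.25
tcp_pos: [0.5177, -0.2806, 0.0877]
orientation: [-1.206, 1.216, -1.212]
contact_force: [-1.4, 0.6, 4.6]
grip_width: 0.0151
```

Standing on the mat; release and rise.

Call:
jog_arm:
  motion:
    - [0.6, [0, 0, 0], [0, 0, 0]]
    - [1, [0, 0, 0], [0, 0, 0]]
    - [1, [0, 0, 0], [0, 0, 0]]
    - [1, [0, 0, 0], [0, 0, 0]]
    - [1, [0, 0, 0], [0, 0, 0]]
    - [1, [0, -0.015, 0], [0, 0, 0]]
    - [1, [0, -0.025, 0], [0, 0, 0]]
    - [1, [0, -0.03, 0], [0, 0, 0]]
    - [1, [0, -0.03, 0], [0, 0, 0]]
    - [1, [0, -0.01, 0], [0, 0, 0]]

```text
clock: 22.08
tcp_pos: [0.5195, -0.2819, 0.2007]
orientation: [-1.204, 1.212, -1.216]
contact_force: [-0.1, 0.1, -0.1]
grip_width: 0.0848
```

```bash
python3 - <<'E'
from plan import *
st()
f=grab(r,"scene","scene14");crop(f,140,160,320,320,4,"s14")
plan([((.5334,-.3655,.19),2.4,0),((.5334,-.3655,.058),2.4,0)],1,vmax=25)
E
```

```text
t 22.08 tcp [ 0.5195 -0.2819  0.2007] yaw,pitch,roll [-0.4  -0.02 -0.14] F [-0.1  0.1 -0.1] w 0.0848 q [-0.16  0.42  0.74  1.81 -0.33  1.03  0.69]
10 rows; end [ 0.5334 -0.3655  0.058 ] [-1.2292  1.1779 -1.1784]
[[1, [0.0209, 0.0028, 0.0035], [-0.0, -0.7, 0.0]], [1, [0.0209, 0.0027, 0.0033], [-0.1, -0.7, 0.0]], [1, [0.021, 0.0027, 0.003], [-0.0, -0.7, 0.0]], [1, [0.021, 0.0028, 0.0027], [-0.1, -0.7, 0.0]], [1, [-0.0, 0.022, 0.0], [0.0, 0.0, 0.0]], [1, [-0.0, 0.022, 0.0], [0.0, 0.0, 0.0]], [1, [-0.0, 0.022, 0.0], [0.0, 0.0, 0.0]], [1, [-0.0001, 0.022, 0.0], [0.0, 0.0, 0.0]], [1, [0.0, 0.022, 0.0], [0.0, 0.0, 0.0]], [1, [0.0, 0.022, 0.0], [0.0, 0.0, 0.0]]]
```

View pics/s14.png

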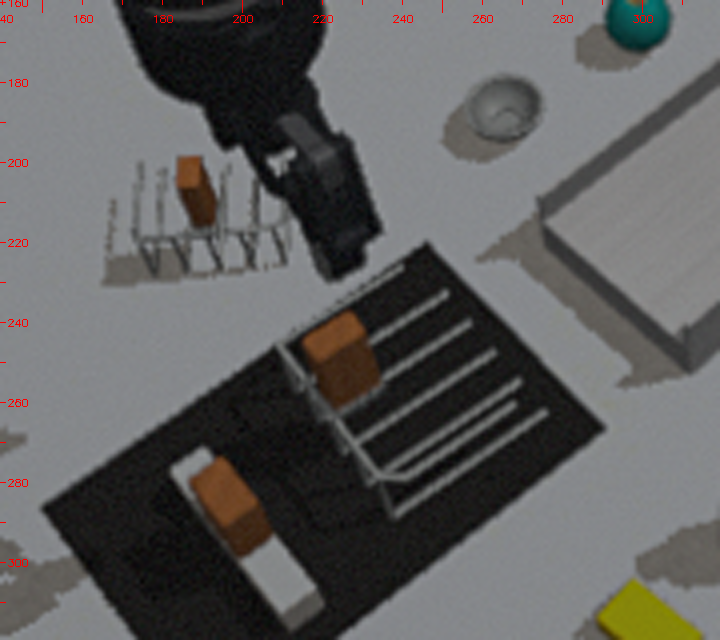

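Call:
jog_arm:
  motion:
    - [1, [0.021, 0.001, 0.0035], [0, -0.7, 0]]
    - [1, [0.021, 0.001, 0.0033], [0, -0.7, 0]]
    - [1, [0.021, 0.001, 0.003], [0, -0.7, 0]]
    - [1, [0.021, 0.001, 0.0027], [0, -0.7, 0]]
    - [1, [0, 0.022, 0], [0, 0, 0]]
    - [1, [0, 0.026, 0], [0, 0, 0]]
    - [1, [0, 0.026, 0], [0, 0, 0]]
    - [1, [0, 0.026, 0], [0, 0, 0]]
    - [1, [0, 0.0, 0], [0, 0, 0]]

```text
clock: 22.88
tcp_pos: [0.5276, -0.361, 0.0862]
orientation: [-1.232, 1.189, -1.167]
contact_force: [-0.8, 1.4, -0.8]
grip_width: 0.0855
```

```bash
python3 - <<'E'
from plan import *
st()
f=grab(r,"scene","scene15");crop(f,140,180,300,320,4,"s15")
plan([((.5334,-.3655,.058),2.4,0)],1,vmax=25)
E
```

```text
t 22.88 tcp [ 0.5276 -0.361   0.0862] yaw,pitch,roll [2.45 0.43 0.65] F [-0.8  1.4 -0.8] w 0.0855 q [ 0.07  0.64  0.62  1.77 -0.46  0.9   0.94]
2 rows; end [ 0.5334 -0.3655  0.058 ] [-1.2288  1.1779 -1.1776]
[[1, [0.0018, 0.0155, 0.0023], [0.2, 0.0, -0.2]], [1, [0.0018, 0.0155, 0.0023], [0.3, 0.0, -0.1]]]
```

View pics/s15.png

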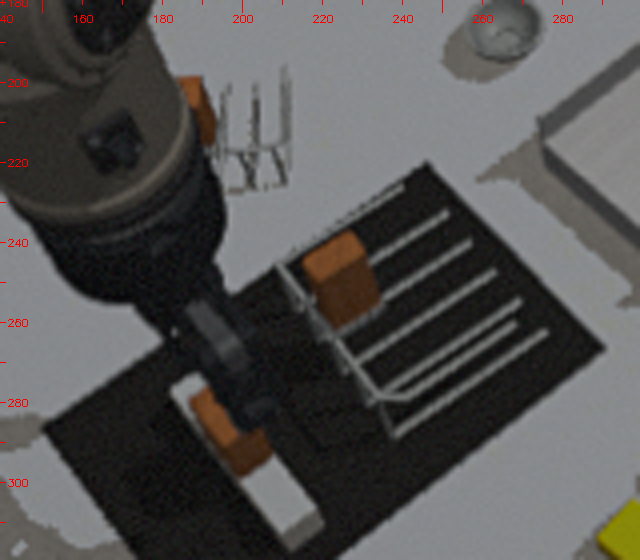

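Call:
jog_arm:
  motion:
    - [1, [0, 0, 0], [0, 0, 0]]
    - [1, [0, 0, 0], [0, 0, 0]]

```text
clock: 23.1
tcp_pos: [0.5318, -0.3648, 0.0939]
orientation: [-1.229, 1.179, -1.177]
contact_force: [-0.0, -0.0, 0.2]
grip_width: 0.0856
```

```bash
python3 - <<'E'
from plan import *
st()
plan([((.5334,-.3655,.058),2.4,0)],1,vmax=12)
E
```

```text
t 23.1 tcp [ 0.5318 -0.3648  0.0939] yaw,pitch,roll [2.43 0.03 0.06] F [-0.  -0.   0.2] w 0.0856 q [ 0.07  0.63  0.63  1.76 -0.46  0.9   0.94]
3 rows; end [ 0.5334 -0.3655  0.058 ] [-1.228   1.1777 -1.1779]
[[1, [0.0003, 0.012, 0.0005], [0.0, 0.0, -0.0]], [1, [0.0002, 0.0119, 0.0006], [0.0, 0.0, -0.0]], [1, [0.0003, 0.012, 0.0005], [0.1, 0.0, -0.0]]]
```

Call:
jog_arm:
  motion:
    - [1, [0, 0.012, 0.0005], [0, 0, 0]]
    - [1, [0, 0.012, 0.0005], [0, 0, 0]]
    - [1, [0, 0.011, 0.0005], [0, 0, 0]]
    - [1, [0, 0, 0], [0, 0, 0]]
    - [0, [0, 0, 0], [0, 0, 0]]
    - [0, [0, 0, 0], [0, 0, 0]]
    - [0, [0, 0, 0], [0, 0, 0]]
    - [0, [0, 0, 0], [0, 0, 0]]
    - [0, [0, 0, 0], [0, 0, 0]]
    - [0, [0, 0, 0], [0, 0, 0]]
  force: 80

```text
clock: 23.93
tcp_pos: [0.5326, -0.364, 0.0577]
orientation: [-1.23, 1.18, -1.175]
contact_force: [-0.5, -0.1, -0.4]
grip_width: 0.0125
```

```bash
python3 - <<'E'
from plan import *
st()
f=grab(r,"scene","scene16");crop(f,140,180,300,320,4,"s16")
f=grab(r,"top","top16");crop(f,240,160,380,260,5,"t16")
E
```

```text
t 23.93 tcp [ 0.5326 -0.364   0.0577] yaw,pitch,roll [2.44 0.1  0.13] F [-0.5 -0.1 -0.4] w 0.0125 q [ 0.09  0.68  0.6   1.78 -0.49  0.84  0.96]
```

View pics/s16.png

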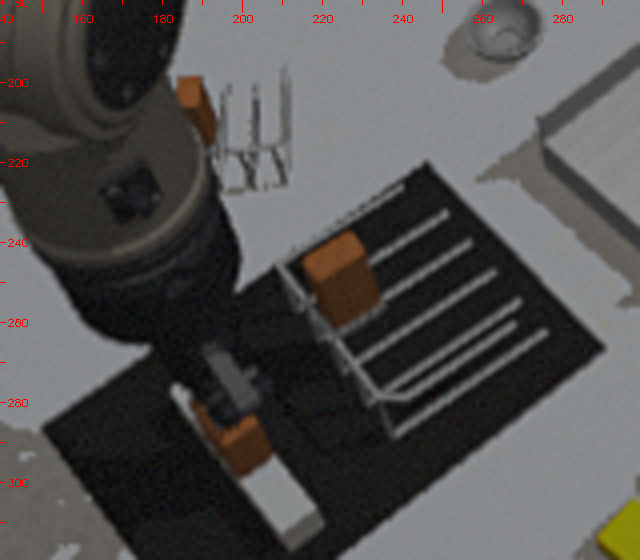

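View pics/t16.png

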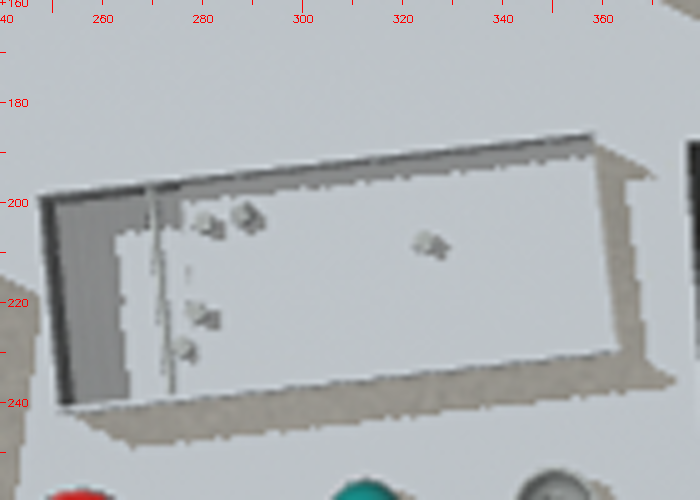

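Call:
jog_arm:
  motion:
    - [0, [0, 0, 0], [0, 0, 0]]

```text
clock: 24.12
tcp_pos: [0.5325, -0.3639, 0.0575]
orientation: [-1.23, 1.181, -1.175]
contact_force: [0.1, 0.1, 0.5]
grip_width: 0.0002
```

```bash
python3 - <<'E'
from plan import *
st()
f=load("scene16");crop(f,165,235,235,310,8,"s16z")
f=load("top16");crop(f,380,170,480,260,6,"t16z")
E
```

```text
t 24.12 tcp [ 0.5325 -0.3639  0.0575] yaw,pitch,roll [2.44 0.11 0.15] F [0.1 0.1 0.5] w 0.0002 q [ 0.09  0.68  0.6   1.78 -0.49  0.84  0.96]
```

View pics/s16z.png

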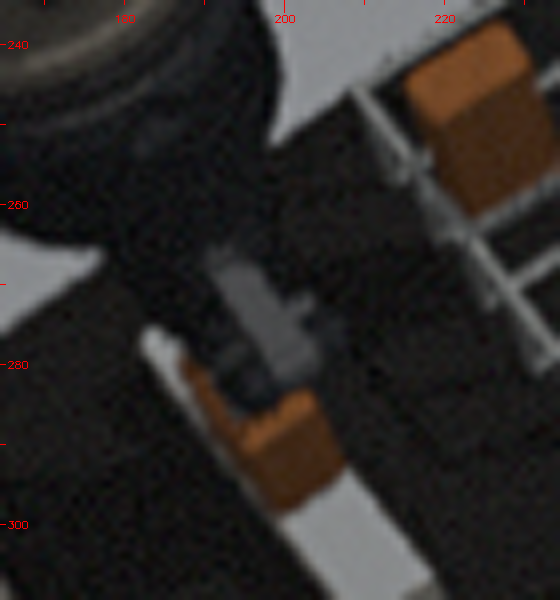

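View pics/t16z.png

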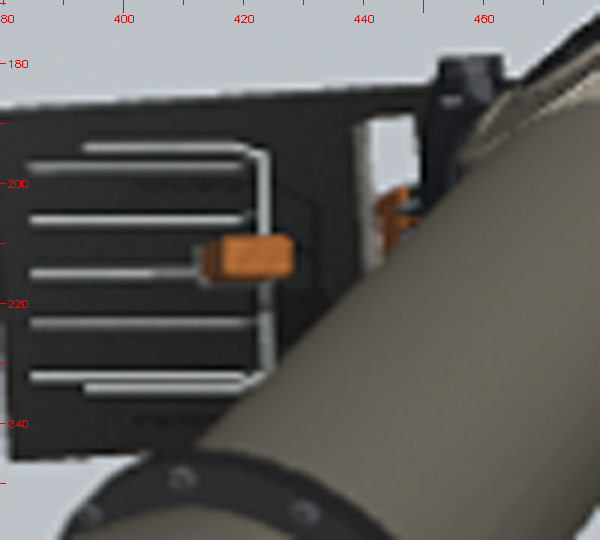

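```bash
python3 - <<'E'
from plan import *
s=grab(r,"scene","scene17");t=grab(r,"top","top17")
p=np.array(r.get_obs()["tcp_pos"])
pts=[p,p-[0,0,.019],p+[0,0,.03],np.array([.5334,-.3655,.073])]
for f in(s,t): print(proj(f,pts).round(1).tolist())
crop(s,165,235,235,310,8,"s17z",proj(s,pts));crop(t,430,170,480,230,9,"t17z",proj(t,pts))
P=s["range_z"]
for u,v in[(200,272),(203,280),(197,284),(200,288),(195,285),(191,283)]:
    d=ray(s,u,v);print((u,v),(s["xyz"]+d*P[v,u]).round(4))
E
```

```text
[[197.7, 284.2], [199.7, 288.2], [194.2, 277.5], [195.4, 281.6]]
[[448.3, 207.5], [446.4, 208.0], [451.3, 206.5], [450.4, 206.6]]
(200, 272) [ 0.5551 -0.3526  0.1317]
(203, 280) [ 0.5933 -0.3595  0.1672]
(197, 284) [ 0.5931 -0.3717  0.1667]
(200, 288) [ 0.5512 -0.3654  0.0724]
(195, 285) [ 0.5424 -0.3702  0.0782]
(191, 283) [ 0.5348 -0.3744  0.0804]
```

View pics/s17z.png

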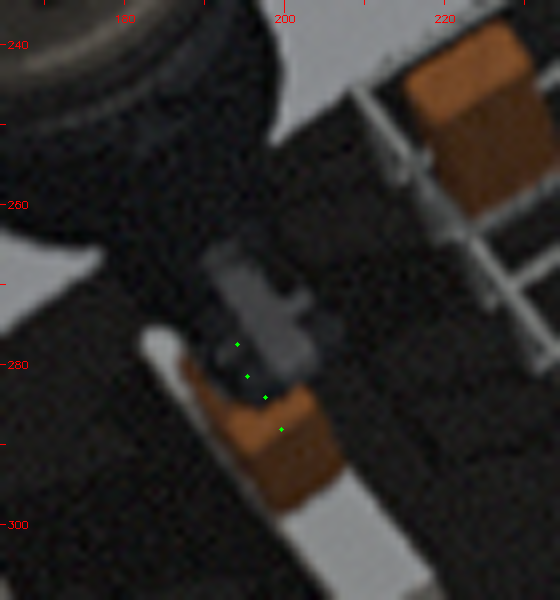

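View pics/t17z.png

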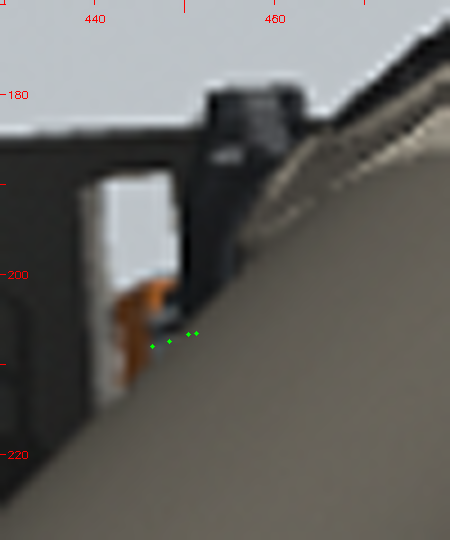

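```bash
python3 - <<'E'
from plan import *
s=load("scene1");p=np.array([.5159,-.2797,.1912])
for dz in(-.019,-.006,0,.013,.03):
    print(dz,proj(s,[p+[.0427,0,dz],p+[.057,0,dz],p+[-.0427,0,dz]]).round(1).tolist())
crop(s,190,180,250,240,10,"s1z",proj(s,[p+[.05,0,-.006]]))
s=load("scene14");p=np.array([.5195,-.2819,.2007]);
d=s["range_z"]
for u,v in[(222,229),(225,226),(227,222),(230,215),(228,208)]:
    print((u,v),(s["xyz"]+ray(s,u,v)*d[v,u]).round(4))
E
```

```text
-0.019 [[230.3, 241.3], [234.4, 246.4], [207.1, 212.2]]
-0.006 [[229.2, 237.7], [233.3, 242.9], [205.7, 208.4]]
0 [[228.6, 236.0], [232.8, 241.2], [205.0, 206.6]]
0.013 [[227.4, 232.2], [231.6, 237.4], [203.6, 202.7]]
0.03 [[225.8, 227.1], [230.0, 232.4], [201.6, 197.4]]
(222, 229) [ 0.568  -0.29    0.2367]
(225, 226) [ 0.576  -0.2858  0.2517]
(227, 222) [ 0.5934 -0.2859  0.2846]
(230, 215) [ 0.5873 -0.2756  0.2885]
(228, 208) [ 0.5905 -0.2766  0.3128]
```

View pics/s1z.png

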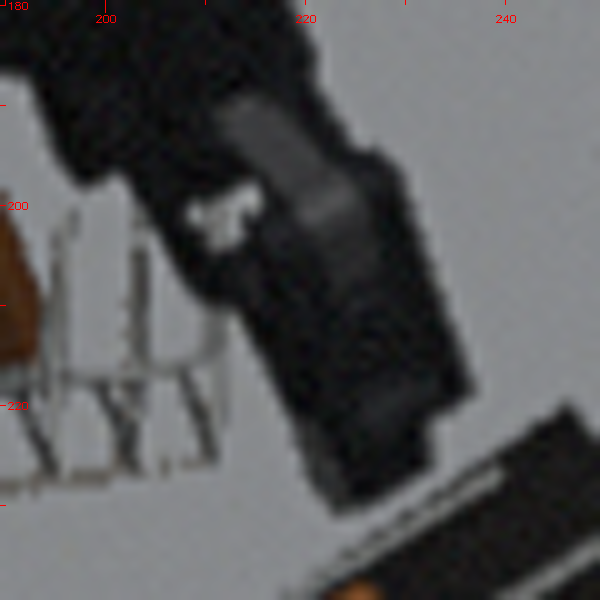

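Call:
jog_arm:
  motion:
    - [1, [0, -0.01, 0], [0, 0, 0]]
    - [1, [0, -0.01, 0], [0, 0, 0]]
    - [1, [0, 0, 0], [0, 0, 0]]
    - [1, [0, 0, 0], [0, 0, 0]]
    - [1, [0, 0.01, 0], [0, 0, 0]]
    - [1, [0, 0.01, 0], [0, 0, 0]]
    - [1, [0, 0.01, 0.001], [0, 0, 0]]
    - [1, [0, 0, 0], [0, 0, 0]]

```text
clock: 24.88
tcp_pos: [0.5319, -0.3622, 0.0441]
orientation: [-1.231, 1.185, -1.171]
contact_force: [0.4, 0.3, 0.1]
grip_width: 0.0855
```

```bash
python3 - <<'E'
from plan import *
st()
s=grab(r,"scene","scene18");p=np.array(r.get_obs()["tcp_pos"])
for dz in(-.006,0.013,.03,.04): print(dz,proj(s,[p+[.0427,0,dz],p+[.057,0,dz]]).round(1).tolist())
crop(s,165,235,245,315,8,"s18z",proj(s,[p+[.05,0,d] for d in(-.006,.013,.03)]))
E
```

```text
t 24.88 tcp [ 0.5319 -0.3622  0.0441] yaw,pitch,roll [2.46 0.27 0.39] F [0.4 0.3 0.1] w 0.0855 q [ 0.09  0.7   0.58  1.78 -0.5   0.83  0.97]
-0.006 [[210.7, 302.7], [214.4, 307.9]]
0.013 [[208.8, 298.8], [212.5, 304.1]]
0.03 [[207.0, 295.3], [210.7, 300.6]]
0.04 [[205.9, 293.1], [209.7, 298.5]]
```

View pics/s18z.png

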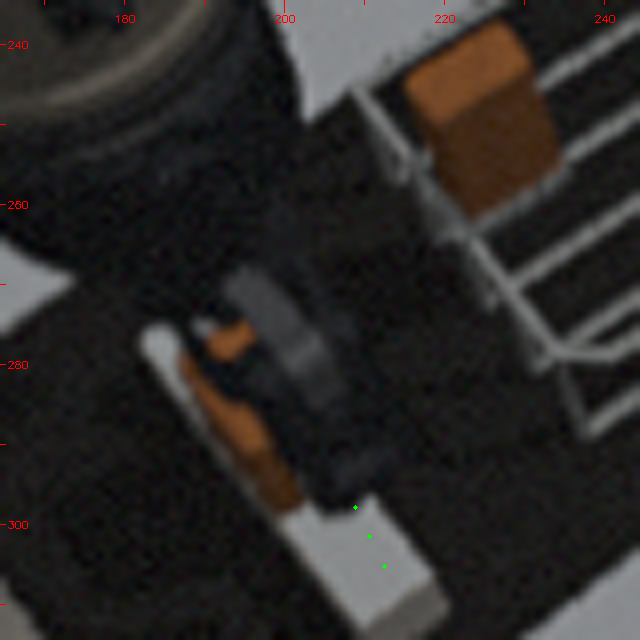

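Call:
jog_arm:
  motion:
    - [1, [0.001, 0.009, 0.001], [0, 0, 0]]
    - [1, [0, 0.009, 0], [0, 0, 0]]
    - [1, [0, 0, 0], [0, 0, 0]]
    - [1, [0, 0, 0], [0, 0, 0]]

```text
clock: 25.27
tcp_pos: [0.5339, -0.3645, 0.0286]
orientation: [-1.23, 1.182, -1.174]
contact_force: [-0.3, -0.4, 0.9]
grip_width: 0.0852
```

```bash
python3 - <<'E'
from plan import *
st()
s=grab(r,"scene","scene19");p=np.array(r.get_obs()["tcp_pos"])
crop(s,165,235,245,315,8,"s19z",proj(s,[p+[.05,0,d] for d in(-.006,.013,.03)]))
E
```

```text
t 25.27 tcp [ 0.5339 -0.3645  0.0286] yaw,pitch,roll [2.43 0.15 0.23] F [-0.3 -0.4  0.9] w 0.0852 q [ 0.11  0.72  0.57  1.78 -0.52  0.8   0.98]
```

View pics/s19z.png

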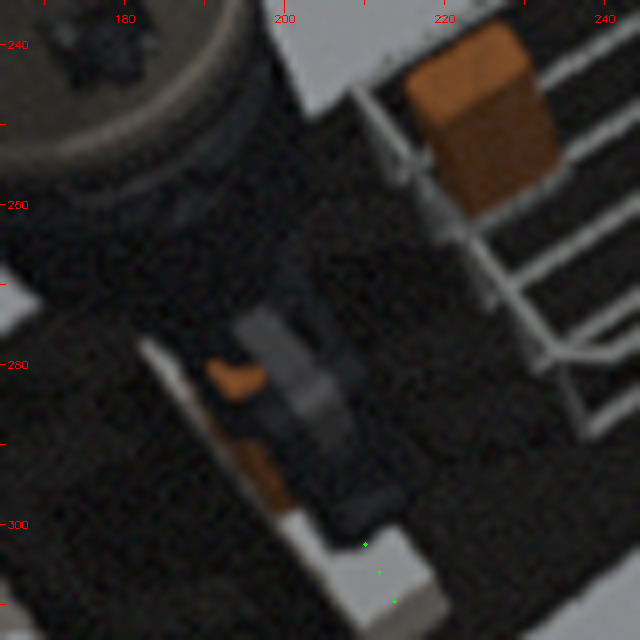

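Call:
jog_arm:
  motion:
    - [0, [0, 0, 0], [0, 0, 0]]
    - [0, [0, 0, 0], [0, 0, 0]]
    - [0, [0, 0, 0], [0, 0, 0]]
    - [0, [0, 0, 0], [0, 0, 0]]
    - [0, [0, 0, 0], [0, 0, 0]]
    - [0, [0, 0, 0], [0, 0, 0]]
  force: 80

```text
clock: 25.82
tcp_pos: [0.5348, -0.3652, 0.03]
orientation: [-1.229, 1.18, -1.176]
contact_force: [-0.6, 0.1, 3.3]
grip_width: 0.0342
```

```bash
python3 - <<'E'
from plan import *
st()
E
```

```text
t 25.82 tcp [ 0.5348 -0.3652  0.03  ] yaw,pitch,roll [2.43 0.07 0.1 ] F [-0.6  0.1  3.3] w 0.0342 q [ 0.11  0.72  0.57  1.78 -0.52  0.8   0.98]
```

```bash
python3 - <<'E'
from plan import *
plan([((.5345,-.3655,.18),2.4,0,6),(tray(.001,-.112,.18),6,0)],0,vmax=28)
E
```

```text
16 rows; end [ 0.5312 -0.0883  0.18  ] [-1.2576  1.1311 -1.1317]
[[0, [0.0, -0.025, -0.0001], [0.0, 0.0, -0.0]], [0, [0.0, -0.025, -0.0001], [0.0, 0.0, -0.0]], [0, [0.0001, -0.025, -0.0001], [0.1, 0.0, -0.0]], [0, [-0.0, -0.025, -0.0], [-0.0, 0.0, -0.0]], [0, [0.0, -0.025, -0.0001], [-0.0, 0.0, -0.1]], [0, [0.0001, -0.025, -0.0], [0.0, 0.0, 0.0]], [0, [-0.0277, -0.0, 0.0008], [0.0, -0.4, 0.0]], [0, [-0.0277, -0.0, 0.0011], [0.0, -0.3, 0.0]], [0, [-0.0277, -0.0, 0.0012], [0.0, -0.4, 0.0]], [0, [-0.0277, -0.0, 0.0013], [0.0, -0.3, 0.0]]]
[[0, [-0.0277, -0.0001, 0.0016], [0.0, -0.4, 0.0]], [0, [-0.0277, 0.0, 0.0017], [0.0, -0.3, 0.0]], [0, [-0.0276, 0.0, 0.0018], [0.0, -0.4, 0.0]], [0, [-0.0277, 0.0, 0.0021], [0.0, -0.4, 0.0]], [0, [-0.0276, -0.0, 0.0022], [0.0, -0.3, 0.0]], [0, [-0.0276, -0.0, 0.0024], [0.0, -0.4, 0.0]]]
```

Call:
jog_arm:
  motion:
    - [0, [0, -0.014, 0], [0, 0, 0]]
    - [0, [0, -0.026, 0], [0, 0, 0]]
    - [0, [0, -0.026, 0], [0, 0, 0]]
    - [0, [0, -0.026, 0], [0, 0, 0]]
    - [0, [0, -0.026, 0], [0, 0, 0]]
    - [0, [0, -0.026, 0], [0, 0, 0]]
    - [0, [0, -0.01, 0], [0, 0, 0]]
    - [0, [0, 0, 0], [0, 0, 0]]

```text
clock: 26.48
tcp_pos: [0.536, -0.3661, 0.1865]
orientation: [-1.228, 1.177, -1.179]
contact_force: [0.6, -1.0, -2.4]
grip_width: 0.0345
```

Call:
jog_arm:
  motion:
    - [0, [-0.015, 0, 0], [0, -0.4, 0]]
    - [0, [-0.028, 0, 0.001], [0, -0.3, 0]]
    - [0, [-0.028, 0, 0.001], [0, -0.4, 0]]
    - [0, [-0.028, 0, 0.001], [0, -0.3, 0]]
    - [0, [-0.028, 0, 0.0015], [0, -0.4, 0]]
    - [0, [-0.028, 0, 0.0015], [0, -0.3, 0]]
    - [0, [-0.028, 0, 0.002], [0, -0.4, 0]]
    - [0, [-0.028, 0, 0.002], [0, -0.4, 0]]
    - [0, [-0.028, 0, 0.002], [0, -0.3, 0]]
    - [0, [-0.025, 0, 0.002], [0, -0.4, 0]]

```text
clock: 27.32
tcp_pos: [0.5284, -0.0983, 0.1822]
orientation: [-1.26, 1.136, -1.126]
contact_force: [1.7, -0.3, -2.2]
grip_width: 0.0346
```

Call:
jog_arm:
  motion:
    - [0, [-0.012, 0, 0.001], [0, 0, 0]]
    - [0, [0, 0, 0], [0, 0, 0]]
    - [0, [0, 0, 0], [0, 0, 0]]

```text
clock: 27.57
tcp_pos: [0.5287, -0.0878, 0.1827]
orientation: [-1.26, 1.134, -1.126]
contact_force: [-0.4, -1.0, -0.5]
grip_width: 0.0344
```

```bash
python3 - <<'E'
from plan import *
st()
s=grab(r,"scene","scene20");crop(s,240,120,400,260,5,"s20")
plan([(tray(.001,-.112,.19),6,0),(tray(.001,-.112,.064),6,0)],0,vmax=22)
E
```

```text
t 27.57 tcp [ 0.5287 -0.0878  0.1827] yaw,pitch,roll [6.15 0.13 0.28] F [-0.4 -1.  -0.5] w 0.0344 q [-0.51  0.34  0.7   1.95 -0.26  0.95  0.42]
7 rows; end [ 0.5312 -0.0883  0.064 ] [-1.2566  1.1307 -1.1317]
[[0, [-0.0006, -0.007, 0.0024], [0.3, 0.0, -0.1]], [0, [-0.0, 0.021, -0.0], [-0.0, 0.0, 0.0]], [0, [-0.0, 0.021, -0.0], [-0.0, 0.0, 0.0]], [0, [-0.0, 0.021, -0.0], [-0.0, 0.0, 0.0]], [0, [-0.0, 0.021, -0.0001], [-0.0, 0.0, 0.0]], [0, [-0.0, 0.021, 0.0], [-0.0, 0.0, 0.0]], [0, [-0.0, 0.021, 0.0], [-0.0, 0.0, 0.0]]]
```

View pics/s20.png

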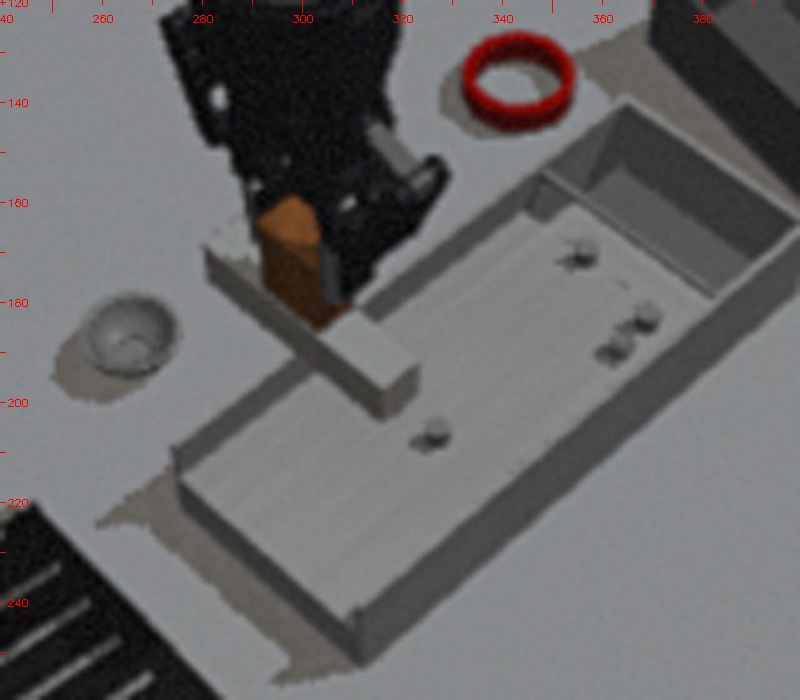

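Call:
jog_arm:
  motion:
    - [0, [0, 0.012, 0.0025], [0.2, 0.1, 0]]
    - [0, [0, 0.022, 0], [0, 0, 0]]
    - [0, [0, 0.022, 0], [0, 0, 0]]
    - [0, [0, 0.022, 0], [0, 0, 0]]
    - [0, [0, 0.012, 0], [0, 0, 0]]
    - [0, [0, 0.003, 0], [0, 0, 0]]
    - [0, [0, 0, 0], [0, 0, 0]]
    - [0, [0, 0, 0], [0, 0, 0]]

```text
clock: 28.28
tcp_pos: [0.5327, -0.089, 0.0916]
orientation: [-1.254, 1.133, -1.133]
contact_force: [0.1, -0.5, -0.8]
grip_width: 0.0345
```

```bash
python3 - <<'E'
from plan import *
st();a=np.radians(6)
q=r.get_obs()["tcp_pos"];d=q[:2]-[.5185,.023];print("tcp tray",(d@[np.cos(a),np.sin(a)]).round(4),(d@[-np.sin(a),np.cos(a)]).round(4))
s=grab(r,"scene","scene21");crop(s,240,160,340,260,7,"s21")
t=grab(r,"top","top21");crop(t,280,170,380,250,7,"t21")
E
```

```text
t 28.28 tcp [ 0.5327 -0.089   0.0916] yaw,pitch,roll [ 5.88  0.09 -0.1 ] F [ 0.1 -0.5 -0.8] w 0.0345 q [-0.43  0.47  0.61  2.02 -0.39  0.77  0.52]
tcp tray 0.0024 -0.1129
```

View pics/s21.png

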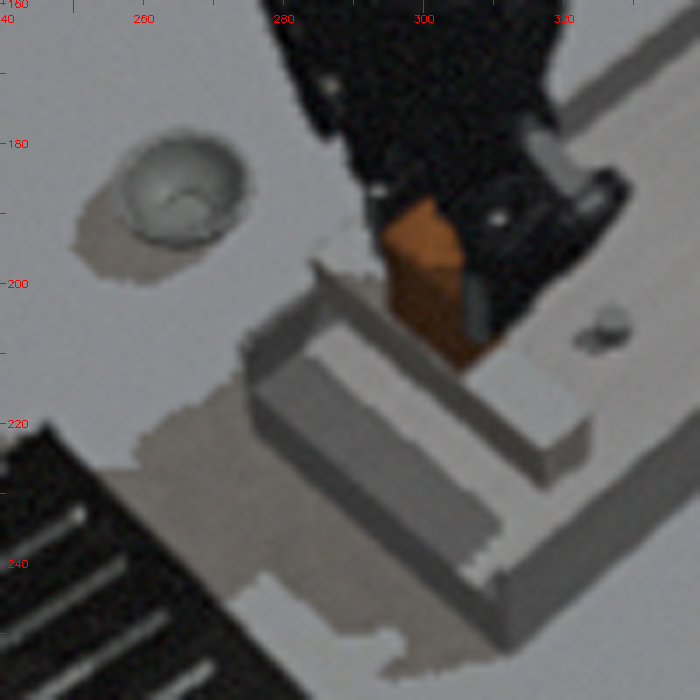

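View pics/t21.png

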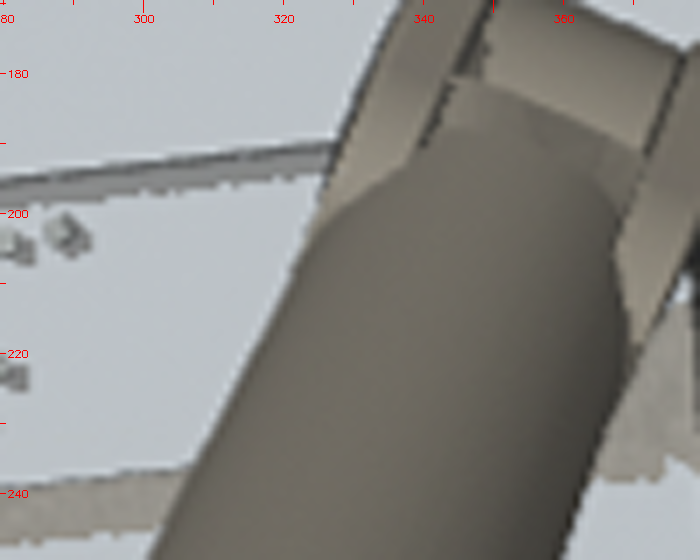

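```bash
python3 - <<'E'
from plan import *
s=load("scene21");a=np.radians(6)
for u,v,z in[(317.4,223,.0906),(284.3,196.6,.0906),(323.3,218.8,.0906),(317.3,229.2,.0646)]:
    P=atz(s,u,v,z);d=P[:2]-[.5185,.023];print(P.round(4),"tray",(d@[np.cos(a),np.sin(a)]).round(4),(d@[-np.sin(a),np.cos(a)]).round(4))
E
```

```text
[ 0.587  -0.0944  0.0906] tray 0.0558 -0.1239
[ 0.4848 -0.1079  0.0906] tray -0.0472 -0.1267
[ 0.5865 -0.0777  0.0906] tray 0.0571 -0.1072
[ 0.5861 -0.0943  0.0646] tray 0.0549 -0.1237
```

Call:
jog_arm:
  motion:
    - [0, [0, 0.012, -0.001], [0, -0.1, 0]]
    - [0, [0, 0.012, 0], [0, 0, 0]]
    - [0, [0, 0.006, 0], [0, 0, 0]]
    - [0, [0, 0.002, 0], [0, 0, 0]]
    - [0, [0, 0, 0], [0, 0, 0]]
    - [0, [0, 0, 0], [0, 0, 0]]

```text
clock: 28.88
tcp_pos: [0.5311, -0.0883, 0.0587]
orientation: [-1.255, 1.132, -1.13]
contact_force: [0.6, 0.6, -1.0]
grip_width: 0.0343
```

Call:
jog_arm:
  motion:
    - [0, [0, 0.001, 0], [0, 0, 0]]
    - [0, [0, 0, 0], [0, 0, 0]]
    - [0, [0, 0, 0], [0, 0, 0]]

```text
clock: 29.13
tcp_pos: [0.5314, -0.0882, 0.0581]
orientation: [-1.255, 1.131, -1.13]
contact_force: [-0.1, -0.9, -1.7]
grip_width: 0.0347
```

Call:
jog_arm:
  motion:
    - [0, [0, 0.001, 0], [0, 0, 0]]
    - [0, [0, 0, 0], [0, 0, 0]]
    - [0, [0, 0, 0], [0, 0, 0]]

```text
clock: 29.38
tcp_pos: [0.5315, -0.0882, 0.0572]
orientation: [-1.255, 1.131, -1.13]
contact_force: [0.7, -0.3, 0.4]
grip_width: 0.0345
```

```bash
python3 - <<'E'
from plan import *
st()
s=grab(r,"scene","scene22");crop(s,240,160,340,260,7,"s22")
plan([(tray(.0005,.04,.0572),6,0)],0,vmax=10)
E
```

```text
t 29.38 tcp [ 0.5315 -0.0882  0.0572] yaw,pitch,roll [ 6.04  0.12 -0.09] F [ 0.7 -0.3  0.4] w 0.0345 q [-0.39  0.52  0.57  2.04 -0.44  0.7   0.56]
16 rows; end [0.5148 0.0628 0.0572] [-1.2572  1.1316 -1.1308]
[[0, [-0.0095, 0.0, -0.0], [-0.0, 0.0, -0.0]], [0, [-0.0095, 0.0, -0.0001], [-0.0, 0.0, -0.0]], [0, [-0.0095, 0.0, -0.0], [-0.0, 0.0, -0.0]], [0, [-0.0095, 0.0001, -0.0001], [-0.0, 0.0, -0.0]], [0, [-0.0095, -0.0, -0.0], [-0.0, 0.0, -0.0]], [0, [-0.0095, -0.0, -0.0001], [-0.0, 0.0, -0.0]], [0, [-0.0095, 0.0, 0.0], [-0.0, 0.0, -0.1]], [0, [-0.0095, 0.0, -0.0], [-0.0, 0.0, 0.0]], [0, [-0.0094, 0.0, -0.0001], [-0.0, 0.0, 0.0]], [0, [-0.0095, 0.0, -0.0], [-0.1, 0.0, 0.0]]]
[[0, [-0.0095, 0.0, -0.0001], [0.0, 0.0, 0.0]], [0, [-0.0095, 0.0, -0.0], [0.0, 0.0, 0.0]], [0, [-0.0095, 0.0, -0.0], [0.0, 0.0, 0.0]], [0, [-0.0095, 0.0, -0.0001], [0.0, 0.0, -0.0]], [0, [-0.0095, 0.0, -0.0], [0.0, 0.0, -0.0]], [0, [-0.0095, 0.0, -0.0001], [0.0, 0.0, -0.0]]]
```

View pics/s22.png

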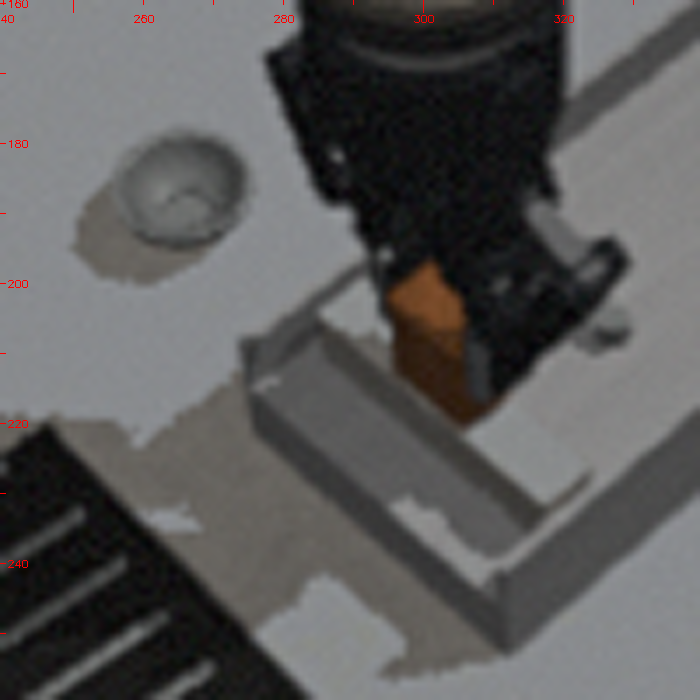

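Call:
jog_arm:
  motion:
    - [0, [-0.004, 0, 0], [0, 0, 0]]
    - [0, [-0.008, 0, 0], [0, 0, 0]]
    - [0, [-0.01, 0, 0], [0, 0, 0]]
    - [0, [-0.01, 0, 0], [0, 0, 0]]
    - [0, [-0.01, 0, 0], [0, 0, 0]]
    - [0, [-0.01, 0, 0], [0, 0, 0]]
    - [0, [-0.01, 0, 0], [0, 0, 0]]
    - [0, [-0.01, 0, 0], [0, 0, 0]]
    - [0, [-0.01, 0, 0], [0, 0, 0]]
    - [0, [-0.01, 0, 0], [0, 0, 0]]

```text
clock: 30.27
tcp_pos: [0.5213, 0.0044, 0.0571]
orientation: [-1.255, 1.132, -1.13]
contact_force: [-0.3, -1.3, 2.2]
grip_width: 0.0343
```

Call:
jog_arm:
  motion:
    - [0, [-0.01, 0, 0], [0, 0, 0]]
    - [0, [-0.01, 0, 0], [0, 0, 0]]
    - [0, [-0.01, 0, 0], [0, 0, 0]]
    - [0, [-0.01, 0, 0], [0, 0, 0]]
    - [0, [-0.01, 0, 0], [0, 0, 0]]
    - [0, [-0.006, 0, 0], [0, 0, 0]]
    - [0, [0, 0, 0], [0, 0, 0]]

```text
clock: 30.85
tcp_pos: [0.5153, 0.0612, 0.0571]
orientation: [-1.256, 1.131, -1.127]
contact_force: [-0.3, 0.5, 1.0]
grip_width: 0.0344
```

```bash
python3 - <<'E'
from plan import *
st();a=np.radians(6)
q=r.get_obs()["tcp_pos"];d=q[:2]-[.5185,.023];print("tcp tray",(d@[np.cos(a),np.sin(a)]).round(4),(d@[-np.sin(a),np.cos(a)]).round(4))
s=grab(r,"scene","scene23");crop(s,280,110,410,220,6,"s23")
E
```

```text
t 30.85 tcp [0.5153 0.0612 0.0571] yaw,pitch,roll [ 6.16  0.18 -0.02] F [-0.3  0.5  1. ] w 0.0344 q [-0.69  0.5   0.58  2.08 -0.44  0.68  0.29]
tcp tray 0.0008 0.0383
```

View pics/s23.png

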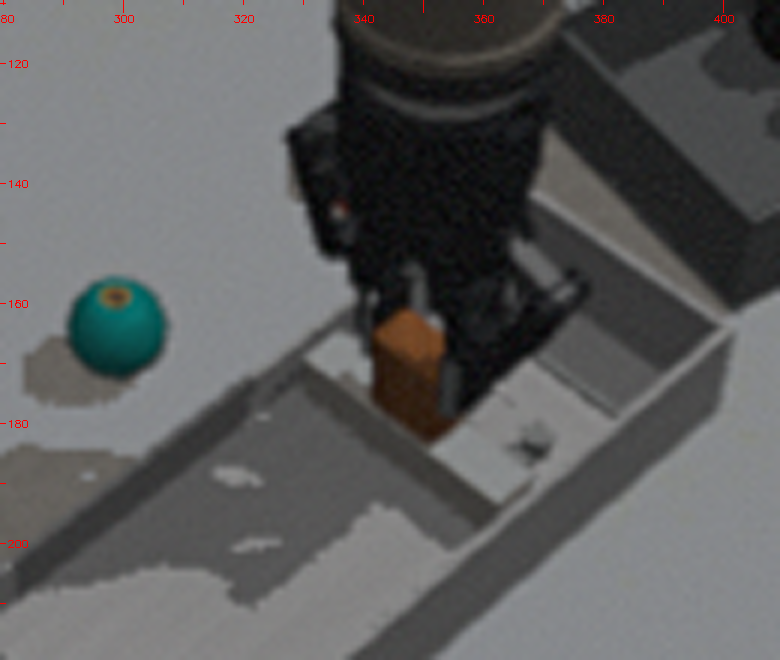

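Call:
jog_arm:
  motion:
    - [0, [-0.006, 0, 0], [0, 0, 0]]
    - [0, [-0.006, 0, 0], [0, 0, 0]]
    - [0, [-0.006, 0, 0], [0, 0, 0]]
    - [0, [-0.006, 0, 0], [0, 0, 0]]
    - [0, [-0.006, 0, 0], [0, 0, 0]]
    - [0, [-0.005, 0, 0], [0, 0, 0]]
    - [0, [-0.004, 0, 0], [0, 0, 0]]
    - [0, [-0.003, 0, 0], [0, 0, 0]]
    - [0, [0, 0, 0], [0, 0, 0]]
    - [0, [0, 0, 0], [0, 0, 0]]

```text
clock: 31.73
tcp_pos: [0.5112, 0.1008, 0.0573]
orientation: [-1.255, 1.132, -1.13]
contact_force: [-0.6, 0.7, -1.6]
grip_width: 0.0343
```

```bash
python3 - <<'E'
from plan import *
st();a=np.radians(6)
q=r.get_obs()["tcp_pos"];d=q[:2]-[.5185,.023];print("tcp tray",(d@[np.cos(a),np.sin(a)]).round(4),(d@[-np.sin(a),np.cos(a)]).round(4))
s=grab(r,"scene","scene24");crop(s,300,100,420,210,6,"s24")
E
```

```text
t 31.73 tcp [0.5112 0.1008 0.0573] yaw,pitch,roll [ 6.05  0.12 -0.05] F [-0.6  0.7 -1.6] w 0.0343 q [-0.77  0.5   0.58  2.08 -0.44  0.68  0.21]
tcp tray 0.0008 0.0782
```

View pics/s24.png

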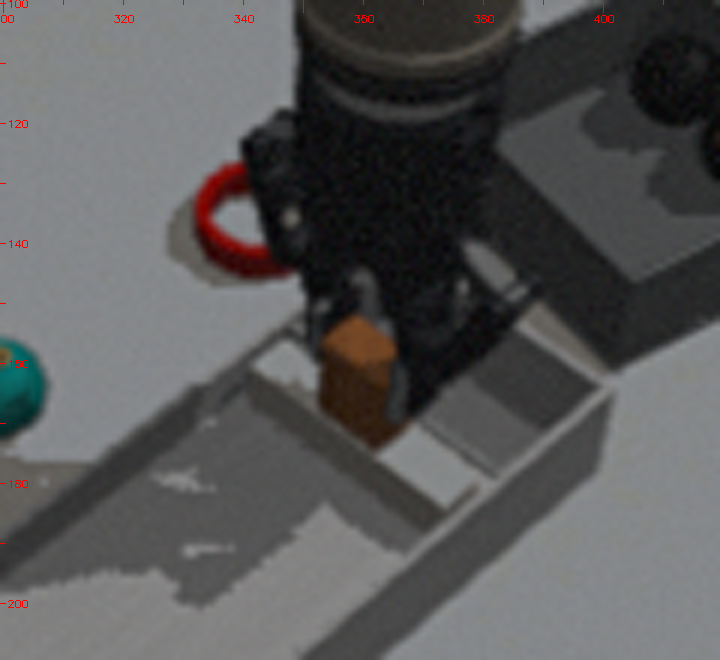

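Call:
jog_arm:
  motion:
    - [0, [-0.003, 0, 0], [0, 0, 0]]
    - [0, [-0.002, 0, 0], [0, 0, 0]]
    - [0, [0, 0, 0], [0, 0, 0]]
    - [0, [0, 0, 0], [0, 0, 0]]

```text
clock: 32.12
tcp_pos: [0.5106, 0.1059, 0.0573]
orientation: [-1.255, 1.132, -1.13]
contact_force: [0.6, -0.0, -1.1]
grip_width: 0.0348
```

Call:
jog_arm:
  motion:
    - [0, [-0.0015, 0, 0], [0, 0, 0]]
    - [0, [0, 0, 0], [0, 0, 0]]
    - [0, [0, 0, 0], [0, 0, 0]]

```text
clock: 32.37
tcp_pos: [0.5105, 0.1073, 0.0573]
orientation: [-1.255, 1.132, -1.13]
contact_force: [0.3, 0.2, -1.4]
grip_width: 0.0343
```

Call:
jog_arm:
  motion:
    - [0, [0.005, 0, 0], [0, 0, 0]]
    - [0, [0.01, -0.002, 0], [0, 0, 0]]
    - [0, [0.012, -0.012, 0], [0, 0, 0]]
    - [0, [0.015, -0.025, 0], [0, 0, 0]]
    - [0, [0.02, -0.025, 0], [0, 0, 0]]
    - [0, [0.025, -0.025, 0], [0, 0, 0]]
    - [0, [0.028, -0.025, 0], [0, 0, 0]]
    - [0, [0.028, -0.01, 0], [0, 0, 0]]
    - [0, [0.028, 0, 0], [0, 0, 0]]
    - [0, [0.02, 0, 0], [0, 0, 0]]

```text
clock: 33.2
tcp_pos: [0.5306, -0.0878, 0.1832]
orientation: [-1.251, 1.132, -1.135]
contact_force: [0.0, 0.1, -1.6]
grip_width: 0.0348
```

```bash
python3 - <<'E'
from plan import *
st()
s=grab(r,"scene","scene25");crop(s,260,70,460,220,4,"s25")
t=grab(r,"top","top25");crop(t,165,180,345,270,4,"t25")
plan([((.5345,-.3645,.19),2.4,0)],0,vmax=28)
E
```

```text
t 33.2 tcp [ 0.5306 -0.0878  0.1832] yaw,pitch,roll [ 5.8   0.07 -0.23] F [ 0.   0.1 -1.6] w 0.0348 q [-0.55  0.34  0.74  1.95 -0.29  0.95  0.44]
10 rows; end [ 0.5345 -0.3645  0.19  ] [-1.2289  1.1795 -1.1784]
[[0, [0.0274, -0.0007, -0.0022], [-0.0, 0.3, -0.0]], [0, [0.0275, -0.0008, -0.0021], [-0.0, 0.3, -0.0]], [0, [0.0274, -0.0007, -0.0019], [-0.0, 0.3, -0.0]], [0, [0.0275, -0.0008, -0.0018], [-0.1, 0.4, -0.0]], [0, [0.0275, -0.0007, -0.0016], [0.0, 0.3, -0.0]], [0, [0.0274, -0.0008, -0.0014], [0.0, 0.3, -0.0]], [0, [0.0275, -0.0007, -0.0013], [-0.0, 0.3, -0.0]], [0, [0.0275, -0.0008, -0.0012], [-0.0, 0.3, -0.0]], [0, [0.0275, -0.0007, -0.001], [-0.0, 0.3, -0.0]], [0, [0.0275, -0.0008, -0.0008], [-0.1, 0.4, -0.0]]]
```

View pics/s25.png

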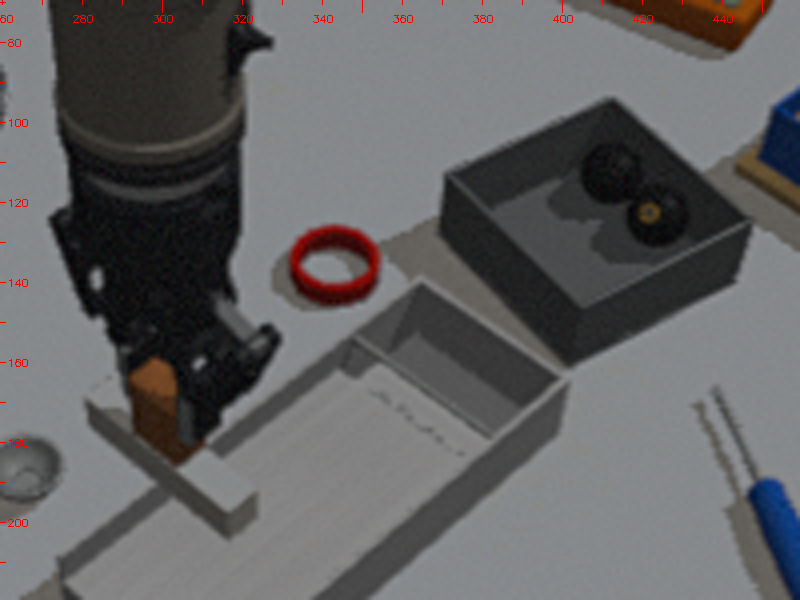

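View pics/t25.png

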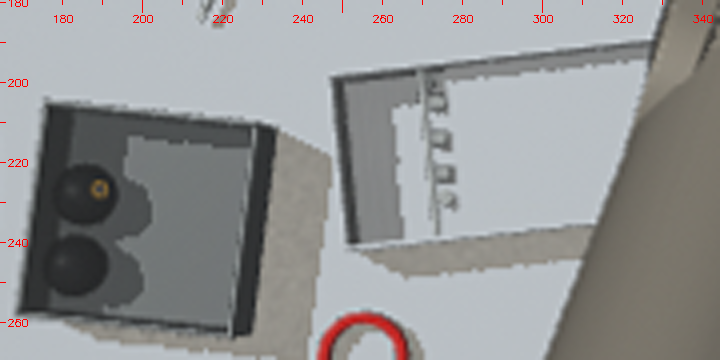

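```bash
python3 - <<'E'
from plan import *
t=load("top25");crop(t,240,185,300,245,10,"t25z");a=np.radians(6)
for u,v in[(273,201),(274,205),(275,214),(276,223),(277,229),(285,214)]:
    for z in [float(np.median(t["range_z"][v-1:v+2,u-1:u+2]))]:
        P=t["xyz"]+ray(t,u,v)*z;d=P[:2]-[.5185,.023];print((u,v),P.round(4),(d@[-np.sin(a),np.cos(a)]).round(4))
s=load("scene25");crop(s,330,150,410,205,9,"s25z")
E
```

```text
(273, 201) [0.5585 0.1252 0.0052] 0.0974
(274, 205) [0.546  0.1209 0.0149] 0.0945
(275, 214) [0.5203 0.1181 0.0138] 0.0944
(276, 223) [0.4945 0.1152 0.0134] 0.0942
(277, 229) [0.4774 0.1125 0.011 ] 0.0933
(285, 214) [0.5191 0.0879 0.0288] 0.0645
```

View pics/t25z.png

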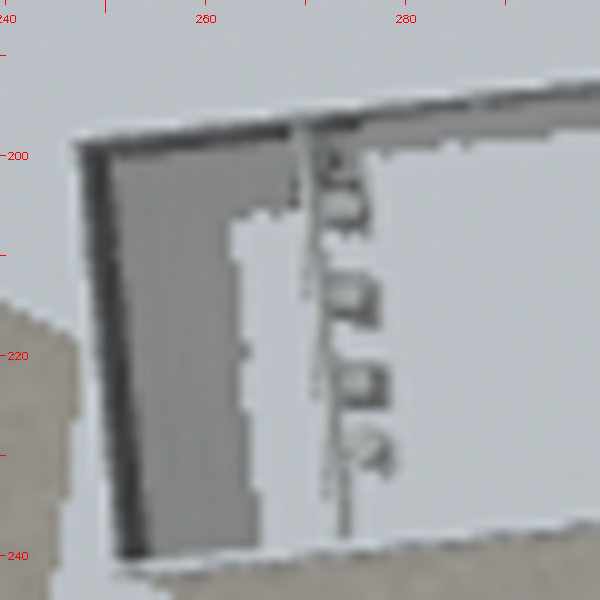

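View pics/s25z.png

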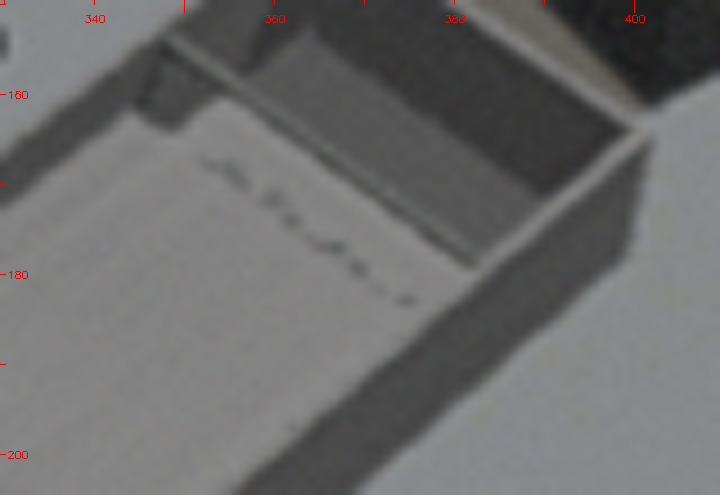

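```bash
python3 - <<'E'
from plan import *
t=load("top25");im=t["image"][190:212,264:292].astype(float)
g=cv2.cvtColor(np.clip(im*2.2-60,0,255).astype(np.uint8),cv2.COLOR_RGB2BGR)
cv2.imwrite("pics/e25.png",cv2.resize(g,None,fx=20,fy=20,interpolation=cv2.INTER_CUBIC))
for v in range(197,209):
    print(v,[f"{1000*(t['xyz']+ray(t,u,v)*t['range_z'][v,u])[2]:.0f}" for u in range(268,282)])
E
```

```text
197 ['35', '50', '49', '27', '1249', '17', '19', '18', '32', '30', '31', '26', '30', '23']
198 ['10', '48', '49', '16', '10', '2', '3', '1', '30', '22', '27', '25', '28', '32']
199 ['2', '48', '48', '16', '13', '10', '-0', '7', '29', '30', '24', '31', '25', '30']
200 ['5', '52', '49', '14', '15', '12', '5', '1', '33', '25', '28', '27', '29', '33']
201 ['0', '46', '47', '11', '13', '8', '0', '1', '26', '30', '29', '28', '32', '27']
202 ['5', '2', '46', '12', '-1', '1', '5', '3', '31', '26', '29', '26', '26', '29']
203 ['1', '4', '49', '2', '2', '8', '10', '14', '30', '31', '29', '31', '27', '28']
204 ['2', '4', '48', '49', '13', '15', '15', '13', '3', '30', '30', '31', '32', '31']
205 ['2', '5', '47', '48', '11', '15', '15', '14', '5', '27', '30', '26', '31', '27']
206 ['1', '5', '48', '47', '17', '16', '11', '20', '-1', '30', '25', '29', '32', '29']
207 ['5', '2', '51', '48', '6', '11', '8', '1', '1', '28', '28', '32', '32', '31']
208 ['6', '1', '51', '47', '1', '4', '-1', '6', '2', '24', '30', '28', '30', '28']
```

View pics/e25.png

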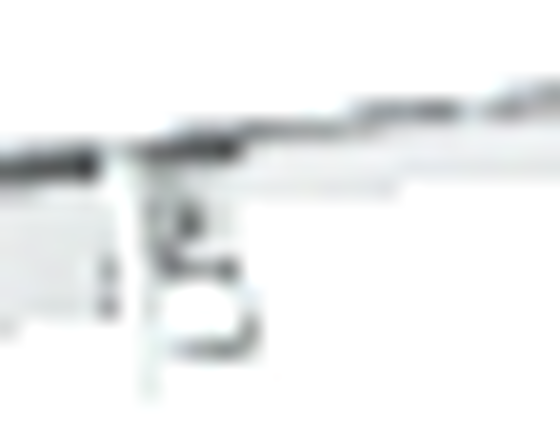

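Call:
jog_arm:
  motion:
    - [0, [0.015, -0.001, -0.001], [0, 0.3, 0]]
    - [0, [0.027, -0.001, -0.002], [0, 0.3, 0]]
    - [0, [0.028, -0.001, -0.002], [0, 0.3, 0]]
    - [0, [0.028, -0.001, -0.002], [0, 0.4, 0]]
    - [0, [0.028, -0.001, -0.002], [0, 0.3, 0]]
    - [0, [0.028, -0.001, -0.0015], [0, 0.3, 0]]
    - [0, [0.028, -0.001, -0.0015], [0, 0.3, 0]]
    - [0, [0.028, 0, -0.001], [0, 0.3, 0]]
    - [0, [0.028, 0, -0.001], [0, 0.3, 0]]
    - [0, [0.025, 0, -0.001], [0, 0.4, 0]]

```text
clock: 34.13
tcp_pos: [0.5355, -0.3486, 0.188]
orientation: [-1.23, 1.174, -1.173]
contact_force: [0.8, -0.6, -1.3]
grip_width: 0.0343
```

Call:
jog_arm:
  motion:
    - [0, [0.008, 0, 0], [0, 0, 0]]
    - [0, [0, 0, 0], [0, 0, 0]]
    - [0, [0, 0, 0], [0, 0, 0]]

```text
clock: 34.38
tcp_pos: [0.5364, -0.354, 0.1874]
orientation: [-1.229, 1.175, -1.171]
contact_force: [0.1, 0.6, -2.4]
grip_width: 0.0341
```

```bash
python3 - <<'E'
from plan import *
st()
plan([((.5345,-.3655,.19),2.4,0),((.5345,-.3655,.034),2.4,0)],0,vmax=26)
E
```

```text
t 34.38 tcp [ 0.5364 -0.354   0.1874] yaw,pitch,roll [ 2.79  0.17 -0.02] F [ 0.1  0.6 -2.4] w 0.0341 q [-0.02  0.54  0.73  1.7  -0.4   1.07  0.89]
7 rows; end [ 0.5345 -0.3655  0.034 ] [-1.2288  1.178  -1.1789]
[[0, [0.0113, -0.0026, -0.0025], [-0.0, 0.4, -0.2]], [0, [-0.0, 0.026, -0.0], [-0.0, -0.0, 0.0]], [0, [-0.0, 0.026, -0.0], [-0.0, -0.0, 0.0]], [0, [-0.0, 0.026, -0.0], [-0.0, -0.0, 0.0]], [0, [-0.0, 0.026, -0.0], [-0.0, -0.0, 0.0]], [0, [-0.0, 0.026, -0.0], [-0.0, -0.0, 0.0]], [0, [-0.0, 0.026, -0.0], [-0.0, -0.0, 0.0]]]
```

Call:
jog_arm:
  motion:
    - [0, [0.011, 0, -0.002], [0, 0.4, -0.1]]
    - [0, [0, 0.018, 0], [0, 0, 0]]
    - [0, [0, 0.026, 0], [0, 0, 0]]
    - [0, [0, 0.026, 0], [0, 0, 0]]
    - [0, [0, 0.026, 0], [0, 0, 0]]
    - [0, [0, 0.026, 0], [0, 0, 0]]
    - [0, [0, 0.02, 0], [0, 0, 0]]
    - [0, [0, 0.008, 0], [0, 0, 0]]
    - [0, [0, 0, 0], [0, 0, 0]]
    - [0, [0, 0, 0], [0, 0, 0]]

```text
clock: 35.22
tcp_pos: [0.536, -0.3652, 0.0379]
orientation: [-1.228, 1.177, -1.178]
contact_force: [-0.5, 0.1, -0.8]
grip_width: 0.0348
```

```bash
python3 - <<'E'
from plan import *
st()
s=grab(r,"scene","scene26");crop(s,140,190,300,320,5,"s26")
E
```

```text
t 35.22 tcp [ 0.536  -0.3652  0.0379] yaw,pitch,roll [ 2.48  0.01 -0.06] F [-0.5  0.1 -0.8] w 0.0348 q [ 0.08  0.72  0.61  1.78 -0.54  0.82  1.  ]
```

View pics/s26.png

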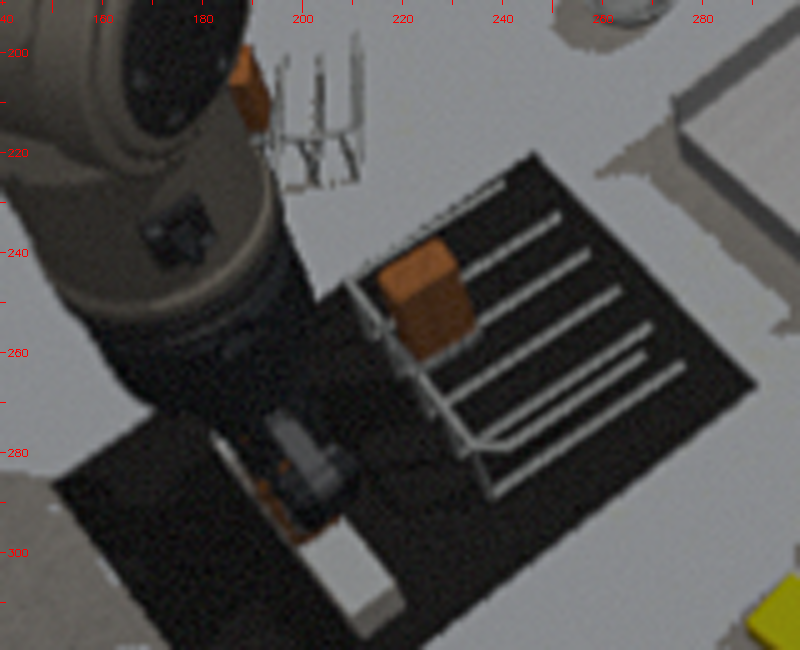

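Lower the last 8 mm to the mat.

Call:
jog_arm:
  motion:
    - [0, [0, 0.004, 0], [0, 0, 0]]
    - [0, [0, 0.003, 0], [0, 0, 0]]
    - [0, [0, 0.001, 0], [0, 0, 0]]
    - [0, [0, 0, 0], [0, 0, 0]]
    - [0, [0, 0, 0], [0, 0, 0]]

```text
clock: 35.68
tcp_pos: [0.5362, -0.3656, 0.0302]
orientation: [-1.228, 1.176, -1.179]
contact_force: [1.4, 1.0, 4.3]
grip_width: 0.0348
```

Call:
jog_arm:
  motion:
    - [0.6, [0, 0, 0], [0, 0, 0]]
    - [1, [0, 0, 0], [0, 0, 0]]
    - [1, [0, 0, 0], [0, 0, 0]]
    - [1, [0, 0, 0], [0, 0, 0]]
    - [1, [0, 0, 0], [0, 0, 0]]
    - [1, [0, -0.01, 0], [0, 0, 0]]
    - [1, [0, -0.025, 0], [0, 0, 0]]
    - [1, [0, -0.03, 0], [0, 0, 0]]
    - [1, [0, -0.03, 0], [0, 0, 0]]
    - [1, [0, -0.03, 0], [0, 0, 0]]

```text
clock: 36.52
tcp_pos: [0.5351, -0.3656, 0.1563]
orientation: [-1.228, 1.178, -1.178]
contact_force: [1.0, 0.4, 0.1]
grip_width: 0.0853
```

Call:
jog_arm:
  motion:
    - [1, [0, -0.025, 0], [0, 0, 0]]
    - [1, [-0.02, -0.01, -0.02], [0, 0, 0]]
    - [1, [-0.03, 0, -0.02], [0, 0, 0]]
    - [1, [-0.03, 0, -0.02], [0, 0, 0]]
    - [1, [-0.03, 0, -0.02], [0, 0, 0]]
    - [1, [0, 0, 0], [0, 0, 0]]
    - [1, [0, 0, 0], [0, 0, 0]]

```text
clock: 37.1
tcp_pos: [0.4501, -0.2571, 0.1898]
orientation: [-1.227, 1.176, -1.175]
contact_force: [0.0, -1.0, 0.2]
grip_width: 0.0853
```

```bash
python3 - <<'E'
from plan import *
st()
s=grab(r,"scene","scene27");t=grab(r,"top","top27")
for f,n in((s,"s27"),(t,"t27")): cv2.imwrite(f"pics/{n}.png",cv2.cvtColor(f["image"],cv2.COLOR_RGB2BGR))
E
```

```text
t 37.1 tcp [ 0.4501 -0.2571  0.1898] yaw,pitch,roll [ 2.55  0.14 -0.1 ] F [ 0.  -1.   0.2] w 0.0853 q [-0.26  0.31  0.81  1.99 -0.28  0.95  0.73]
```

View pics/s27.png

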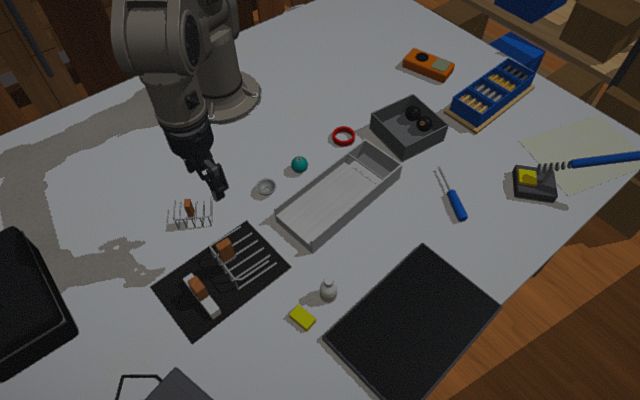

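View pics/t27.png

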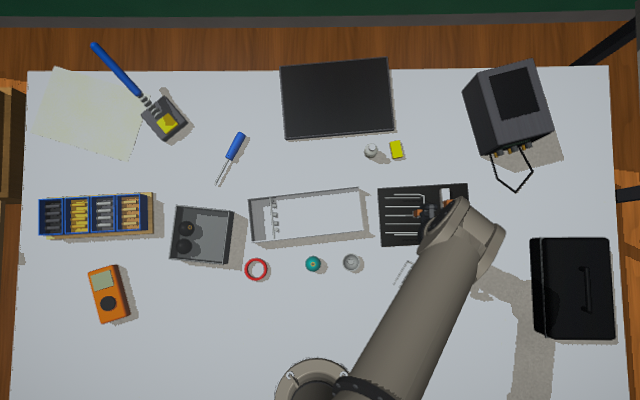

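Final pictures: both knobs are in the bin (scene pixels (412,113) and (424,123)). The tray deck is bare and the offcuts stand in the well (top view, u about 275). Scoop and scraper both stand on the mat, the bystanders are where they were, and the arm touches nothing.

```bash
python3 - <<'E'
from bench import r
print(r.hand_in())
E
```

```text
the job is handed in; nothing more can be done
None
```

The job is done and handed in at about 37 s of the 67 s allowed; no verdict was reported.

**What I did**
- I slid the scoop along the deck under both knobs against the bar. I then tipped it back, drew it clear of the bar and lifted both knobs together. All five offcuts stayed on the tray.
- I tipped the knobs into the grey bin and stood the scoop back in its place on the mat.
- With the scraper I pushed all five offcuts under the bar into the well, then stood the scraper back in its place on the mat.

**What the last checks showed**
- Both knobs lie in the bin and the deck is empty.
- Five offcuts stand on the well floor. Their tops measure about 13–15 mm above the bench, against 15 mm expected. One stood in shadow, and I confirmed it by depth only.
- Both tools stand on the mat, and the other things on the bench looked unmoved.
- The highest contact force I read was about 12 N, but I only read it at the end of each call.

**What disagreed**
- **Fingertip height:** the fingertips stood about 36 mm higher than the reported tool position implied. My first scraper grasp therefore closed on air just above its handle without touching it. I saw this from the grip width and a picture, went lower, and the second grasp held.
- **Heights from pictures:** positions worked out from pixels in the two views put things 3–6 mm too low. The depth readings matched the given sizes to about 1 mm, so I used the given heights.

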